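# Assemble the dolphin music box

### The job

Finish the music box whose teak base is held in the bench clamp, from the bottom up: stand the movement inside the base, close the base with the ebony lid that matches it (the larger one, edges flush), put the round metal turntable in the middle of the lid, and last stand the glass dolphin upright in the middle of the turntable. The dolphin is fragile: keep it upright and set it down gently, never letting it drop. Leave the small lid, the tuning fork and the bird cage where they are.

Things in the scene. Friction and masses are not known exactly. Their poses are not given: they have to be found in the camera images.
- base: Fixed open teak box 100 (x) x 64 (y) mm, short ends gripped by a dark steel bench clamp. Origin: at counter level under the box's middle; x along its long side, z up. Rim 42 mm above the origin, inner floor 20 mm; walls 10 mm, so the well is 80 x 44 mm, 22 mm deep. Clamp bed 75 mm wide (y), 12 mm thick; clamp at most 36 mm high, reaching from x = -102 to +95 mm.
- movement: Loose musical movement, about 0.17 kg: brass bedplate 60 (x) x 32 (y) x 6 mm with an upright steel housing 44 (x) x 20 (y) mm on its middle, 44 mm high overall; grip the housing across y. Origin: centre of the underside, z up. In the base it stands 22 mm proud of the rim. Either way round is right.
- lid: Loose lacquered ebony lid that matches the base: 100 (x) x 64 (y) x 34 mm, about 0.14 kg, hollow below (84 x 48 mm, 26 mm deep), flat on top, lying hollow down. It just rests with its walls on the base's rim, no lip. Origin: centre of the underside, x along the long side, z up. Grip it across y. Either way round is right.
- turntable: Loose round flat metal turntable, 56 mm diameter, 16 mm high, about 0.10 kg, plain and flat on both faces. Origin: centre of the underside, z up.
- dolphin: Loose frosted blue glass dolphin on a round foot of 42 mm diameter, about 0.12 kg. Origin: centre of the foot's underside, z up. The body lies along x (nose +x), a bar 22 mm thick with its axis at 50 mm height, straight from x = -14 to +14 mm: grip it there across y. Back fin 73 mm high; nose and tail reach 46 and 53 mm out; side fins 21 mm out at 30 mm height.
- small_lid: Bystander: smaller ebony lid 66 (x) x 44 (y) x 26 mm, of another box. Origin: centre of the underside.
- birdcage: Bystander: silver bird cage music box, 88 mm diameter, 152 mm high. Origin: centre of the underside.
- fork: Bystander: steel tuning fork lying flat, along its x from -80 to +74 mm, 26 mm wide, 9 mm high. Origin: at counter level between its ends.
Things that resemble listed ones, but are neither listed nor needed, are in the scene too. Leave any green look-alike of the movement alone.

How it is judged (in metres and radians):
On the way, in this order (a step that is already met when the one before it is completed fails the run):
1. the movement stands in the base, let go (z of movement in the frame of base between 0.016 and 0.025 m and horizontal distance between movement and base below 0.015 m and angle between movement's own z axis and vertical below 0.1 rad and contact force between the fingers and movement below 0.1 N), for 0.2 s.
2. the large lid lies on the base's rim over the movement, let go (z of movement in the frame of base between 0.016 and 0.025 m and horizontal distance between movement and base below 0.015 m and angle between movement's own z axis and vertical below 0.1 rad and z of lid in the frame of base between 0.039 and 0.0455 m and horizontal distance between lid and base below 0.008 m and angle between lid's own z axis and vertical below 0.06 rad and angle between the x axis of lid and the x axis of base, either way round below 0.15 rad and contact force between the fingers and lid below 0.1 N), for 0.2 s.
3. the turntable lies on the lid, let go (z of lid in the frame of base between 0.039 and 0.0455 m and horizontal distance between lid and base below 0.008 m and angle between each of lid, turntable's own z axis and vertical below 0.06 rad and angle between the x axis of lid and the x axis of base, either way round below 0.15 rad and z of turntable in the frame of lid between 0.031 and 0.037 m and horizontal distance between turntable and lid below 0.01 m and contact force between the fingers and turntable below 0.1 N), for 0.2 s.
4. the dolphin stands on the turntable, let go (z of turntable in the frame of lid between 0.031 and 0.037 m and horizontal distance between turntable and lid below 0.01 m and angle between turntable's own z axis and vertical below 0.06 rad and z of dolphin in the frame of turntable between 0.013 and 0.019 m and horizontal distance between dolphin and turntable below 0.01 m and angle between dolphin's own z axis and vertical below 0.08 rad and contact force between the fingers and dolphin below 0.1 N), for 0.2 s.
At the end, for the whole second after the job is handed in: Movement upright on the base's inner floor; large lid level on the rim, within 8 mm of centred and 0.15 rad of aligned (either way round); turntable flat within 10 mm of the lid's middle; dolphin upright within 10 mm of the turntable's middle; all released and at rest (z of movement in the frame of base between 0.016 and 0.025 m and horizontal distance between movement and base below 0.015 m and angle between movement's own z axis and vertical below 0.1 rad and z of lid in the frame of base between 0.039 and 0.0455 m and horizontal distance between lid and base below 0.008 m and angle between each of lid, turntable's own z axis and vertical below 0.06 rad and angle between the x axis of lid and the x axis of base, either way round below 0.15 rad and z of turntable in the frame of lid between 0.031 and 0.037 m and horizontal distance between turntable and lid below 0.01 m and z of dolphin in the frame of turntable between 0.013 and 0.019 m and horizontal distance between dolphin and turntable below 0.01 m and angle between dolphin's own z axis and vertical below 0.08 rad and linear speed of each of movement, lid, turntable, dolphin below 0.02 m/s); the robot touches nothing.
It fails at once if the bird cage is disturbed (moved more than 20 mm) (distance of birdcage from where it was at the start of the episode above 0.02 m).
It fails at once if the tuning fork is disturbed (moved more than 20 mm) (distance of fork from where it was at the start of the episode above 0.02 m).
It fails at once if the small lid is disturbed (moved more than 20 mm) (distance of small_lid from where it was at the start of the episode above 0.02 m).
It fails at once if the dolphin is tipped over (more than 0.7 rad) (angle between dolphin's own z axis and vertical above 0.7 rad).
It fails at once if the dolphin is dropped (falls at over 0.5 m/s out of the fingers, about 13 mm of fall) (contact force between the fingers and dolphin below 0.05 N and linear speed of dolphin above 0.5 m/s).
It also fails if it takes over 120 s, if anything falls off the work surface, if the arm or the gripper's body presses on something with over 40 N, if the wrist force passes 120 N, or if a joint passes its speed limit or range.

### The arm

A 6-joint arm with a two-finger parallel gripper is mounted at the origin on the work surface. World frame = base frame: x ahead of the robot, y to its left, z up, the work surface at z = 0. Lengths are in m, angles in degrees, forces in N, time in s.
With the tool pointing down it reaches from about 0.3 to 0.75 m from the base axis. Payload 8.5 kg.
Tool frame: the origin (TCP) lies between the finger pads; the fingertips stand ahead of it and the grasp point (between the pads) lies 8 mm behind it (env.tcp_to_tips is the z of the fingertips in the tool frame, in m); z points along the fingers, x is the direction in which the jaws open and shut, and the axes are right-handed (so a half turn about z gives the same grasp; the last joint's range is limited). The gripper opens to 85 mm and grips with 20 to 120 N. Pads are 22 mm wide; open, the fingers measure 114 mm over their backs; the gripper's body (76 mm by 85 mm) begins 54 mm behind the grasp point. The pads swing forward as they close: fully open they stand 13 mm farther back than shut.
Start: joints at [54.586, 21.807, 74.336, -0, 83.858, -12.336], TCP at [0.216, 0.506, 0.242] pointing down, gripper open.
Joint ranges: [-178.18, 178.18], [-50.72, 133.34], [12.68, 142.11], [-81.47, 261.47], [9.98, 163.14], [-165.26, 165.26]. Speed limits (degrees/s): [136.94, 136.94, 180, 180, 180, 180].

### API

Orientations are given as a 3x3 rotation matrix whose columns are the frame's x, y, z axes.
In Python, from rig import observe, viewer, env gives the robot as it stands.
- The arm moves only by the tool jog_arm, never from a script. Its arguments are lists of equal length, an entry for each row: "dr": the turn, a rotation vector about the tool's x, y, z in rad, a list of three; "slide": the shift along the tool's x, y, z in m, a list of three; "gripper": the opening, from -1 (shut) to 1 (fully open), so that 0 is half open. In form: {"dr": [[rx, ry, rz], ...], "slide": [[dx, dy, dz], ...], "gripper": [gripper, ...]}. A call has exactly 10 rows; each row shifts and turns the commanded pose from where the row before left it, along the tool's axes as they then stand; what a row does not reach is not made up. A row lasts 1/10 s, in which the tool goes at most 50 mm and 8.59 degrees, less where a joint would pass 70% of its speed; a pose out of reach is approached as far as the arm can. A call is refused whole if a number of a shift passes 0.05 or a number of a turn 0.15, either way. A call with a gripper value outside its range is refused whole. The fingers move at their own pace and stop on an object; "force" is the grip in N (left out, the last holds). Time passes only in rows, so rows that do not move let the fingers close, or fill a call up. It gives the time, the measured TCP pose, the force and the opening at its end, in the units of the state.
- observe(): the state, without advancing time (a new reading comes with each control period).
- viewer.get_image(name): name is "scene" or "top" or "wrist"; returns a dict with "pixels" (420x560x3 uint8, blue, green, red), "camera_matrix" (3x3 intrinsics, pixels), "dist_coeffs" ([k1, k2, p1, p2, k3] as OpenCV has them; the pictures are not rectified), "R" (3x3) and "t" (3): a world point X has camera coordinates R X + t. Camera axes: x right, y down, z forward; pixel columns grow to the right and rows downward; lengths in m; the calibration is good to about 2 mm. A picture is of the moment at which its call begins. There is no depth.
- env.close_job(): hands the job in, once; it reports no verdict.
The state is a dict: "time_s": time; "q": joint angles; "qvel": joint speeds; "joint_efforts": joint torques, N m; "position": TCP position; "tool_rot": TCP orientation; "ft_force": force on the tool from outside, world axes, zero at the start; "wrist_torque": the same for the moment, N m; "grip_width": finger opening in m.
Only numpy, scipy, OpenCV 4.12 (cv2) and the standard library are available. Lean on these libraries where they do the work, as an engineer would, in place of code of your own. Each camera call takes 0.05 s, during which the arm holds its last target.

## Working session

There is one attempt and no reset: what is moved stays moved. The work goes in short steps, Python scripts to look and compute and a tool call to move; the robot and the scene stay as the last step left them, time stands still between calls to the robot, and variables do not carry over. Pictures are saved under pics/ and viewed, and the job is handed in when it is done.

Besides the shell and the picture viewer there is one more tool, called as name(argument=value, ...) on one line, values as JSON. jog_arm: Moves the arm, as the interface text tells. Its arguments: {"type":"object","properties":{"dr":{"type":"array","items":{"type":"array","items":{"type":"number"}}},"slide":{"type":"array","items":{"type":"array","items":{"type":"number"}}},"gripper":{"type":"array","items":{"type":"number"}},"force":{"type":"number"}},"required":["dr","slide","gripper"]}

```bash
ls; mkdir -p pics; python3 - <<'E'
from rig import observe, viewer, env
import cv2,numpy as np
print(observe()); print(env.tcp_to_tips)
for n in ["scene","top","wrist"]:
    d=viewer.get_image(n); cv2.imwrite(f"pics/{n}0.png",d["pixels"]); print(n,d["camera_matrix"].tolist(),d["dist_coeffs"],d["R"].tolist(),d["t"])
E
```

```text
pics
{'time_s': 0.0, 'q': array([ 5.45855784e+01,  2.18409092e+01,  7.43853302e+01,  7.21856429e-05,
        8.38584000e+01, -1.23363081e+01]), 'qvel': array([-0.05354058,  0.02900392, -0.08217764,  0.02102139,  0.06300845,
       -0.07402687]), 'joint_efforts': array([ 1.83960387e-04, -4.48450649e+01, -2.31282020e+01, -1.35906093e-04,
        4.68558297e-03, -5.09124902e-05]), 'position': array([0.21543134, 0.50574613, 0.24170914]), 'tool_rot': array([[ 3.91985231e-01,  9.19971111e-01, -8.57058167e-04],
       [ 9.19970378e-01, -3.91986040e-01, -1.20319371e-03],
       [-1.44285829e-03, -3.16833963e-04, -9.99998909e-01]]), 'ft_force': array([ 0.62869762, -0.2226371 ,  0.34300477]), 'wrist_torque': array([-0.01388582,  0.01738302, -0.02009867]), 'grip_width': 0.0852785539067513}
0.011
scene [[443.17135836502763, 0.0, 278.8793359222586], [0.0, 443.17135836502763, 208.31303151568676], [0.0, 0.0, 1.0]] [-0.07807007  0.          0.          0.          0.        ] [[-0.23690520018536482, 0.9715250497364404, -0.003873481604404658], [0.5081184109946352, 0.1205038699248165, -0.8528156293956
[... 230 characters left out ...]
70603  0.          0.          0.          0.        ] [[0.07337013993443049, -0.9973030746190104, 0.0018438875970468035], [-0.9759447048717987, -0.07217919219590262, -0.20572335124298455], [0.20530162103280997, 0.013294418731761183, -0.9786084522585551]] [-0.03520974  0.626939    0.89971348]
wrist [[337.7548244832181, 0.0, 284.7619920410214], [0.0, 337.7548244832181, 215.5067316087414], [0.0, 0.0, 1.0]] [-0.0393692  0.         0.         0.         0.       ] [[0.3922911821496343, 0.9198406777496293, -0.0008694623320656588], [0.8722306712871976, -0.37168610137083324, 0.31790422789518996], [0.29209807338208954, -0.12546939708492733, -0.9481224319261823]] [-0.5503682  -0.03984075  0.37928807]
```

View pics/scene0.png

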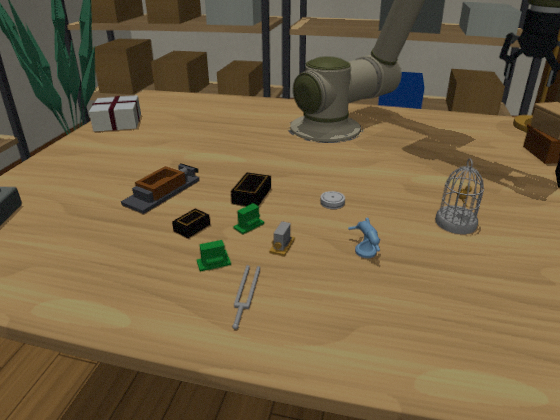

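View pics/top0.png

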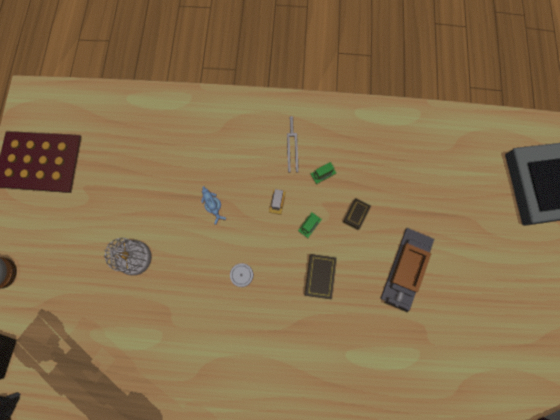

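View pics/wrist0.png

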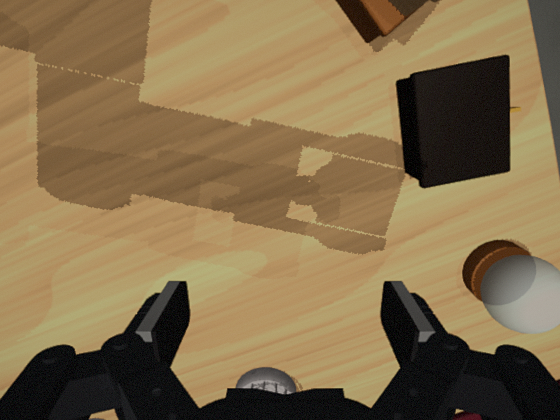

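Scene view: base in clamp at (160,185), large lid (252,188), turntable (333,200), movement (283,238), dolphin (367,240), two green look-alikes, cage (459,200), fork (247,295). I'll enlarge the crops to measure.

```bash
python3 - <<'E'
import cv2
t=cv2.imread("pics/top0.png");s=cv2.imread("pics/scene0.png")
cv2.imwrite("pics/tc1.png",cv2.resize(t[180:330,290:450],None,fx=4.5,fy=4,interpolation=3)[:, :] if 0 else cv2.resize(t[180:320,295:445],None,fx=4,fy=4,interpolation=2))
cv2.imwrite("pics/tc2.png",cv2.resize(t[170:300,190:340],None,fx=4,fy=4,interpolation=2))
cv2.imwrite("pics/sc1.png",cv2.resize(s[155:245,110:290],None,fx=4,fy=4,interpolation=2))
cv2.imwrite("pics/sc2.png",cv2.resize(s[180:270,230:410],None,fx=4,fy=4,interpolation=2))
E
```

```text
(no output)
```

View pics/tc1.png

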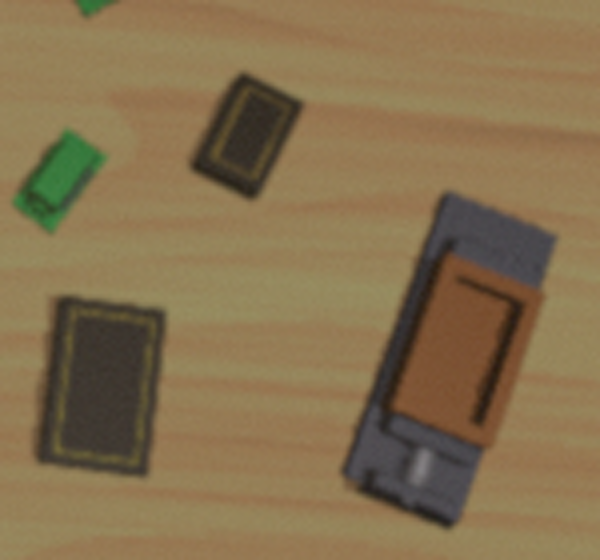

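View pics/tc2.png

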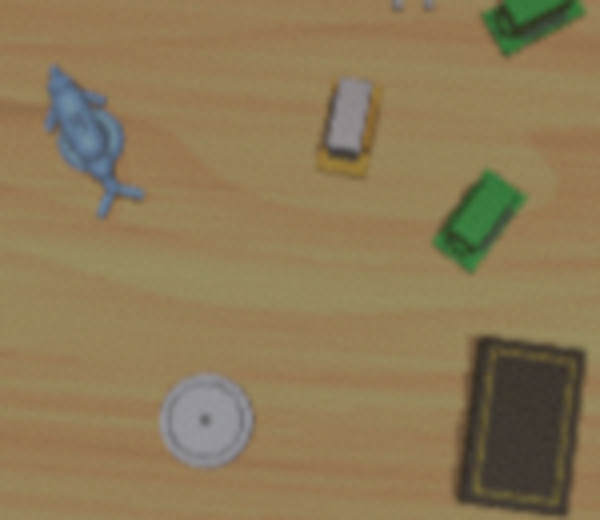

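View pics/sc1.png

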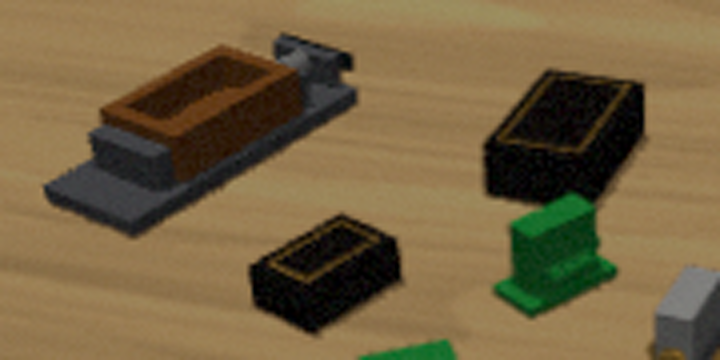

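View pics/sc2.png

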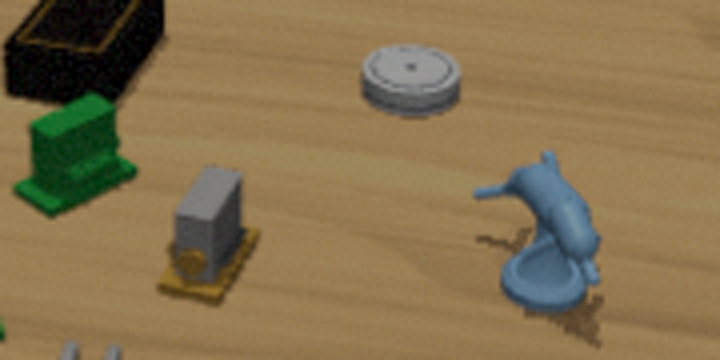

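```bash
cat > h.py <<'E'
import numpy as np,cv2
def cam(d): return d["camera_matrix"],np.array(d["dist_coeffs"]),np.array(d["R"]),np.array(d["t"])
def ray(d,uv):
    K,D,R,t=cam(d); p=cv2.undistortPoints(np.array(uv,float).reshape(-1,1,2),np.array(K),D).reshape(-1,2)
    r=np.c_[p,np.ones(len(p))]@R; return -R.T@t, r/np.linalg.norm(r,axis=1)[:,None]
def atz(d,uv,z):
    C,r=ray(d,uv); return C+r*((z-C[2])/r[:,2])[:,None]
def tri(obs):
    # obs list of (d, uv[N,2]) 
    L=[(ray(d,uv)) for d,uv in obs]; out=[];res=[]
    for i in range(len(L[0][1])):
        A=sum(np.eye(3)-np.outer(r[i],r[i]) for C,r in L); b=sum((np.eye(3)-np.outer(r[i],r[i]))@C for C,r in L)
        X=np.linalg.solve(A,b); out.append(X); res.append(max(np.linalg.norm(np.cross(X-C,r[i])) for C,r in L))
    return np.array(out),np.array(res)
def proj(d,X):
    K,D,R,t=cam(d); return cv2.projectPoints(np.array(X,float).reshape(-1,1,3),cv2.Rodrigues(R)[0],t,np.array(K),D)[0].reshape(-1,2)
E
python3 - <<'E'
from rig import viewer
import pickle
pickle.dump({n:{k:v for k,v in viewer.get_image(n).items()} for n in("top","scene")},open("fix.pkl","wb"))
E
python3 - <<'E'
import pickle,numpy as np
from h import *
f=pickle.load(open("fix.pkl","rb"));T,S=f["top"],f["scene"]
o=lambda p,ox,oy:(np.array(p)+.5)/4-.5+[ox,oy]
t1=lambda p:o(p,295,180);t2=lambda p:o(p,190,170);s1=lambda p:o(p,110,155);s2=lambda p:o(p,230,180)
np.set_printoptions(precision=4,suppress=True)
J={"base":(t1([(489,445),(389,408),(447,252),(543,293)]),s1([(220,45),(303,70),(182,137),(102,113)]),.042),
"lid":(t1([(146,475),(38,460),(57,297),(165,312)]),s1([(552,70),(645,85),(587,153),(485,145)]),.034),
"small":(t1([(253,198),(192,165),(243,72),(302,101)]),s1([(340,215),(398,240),(315,290),(252,265)]),.026),
"mov":(t2([(358,155),(327,150),(340,78),(374,82)]),s2([(210,168),(243,172),(212,220),(175,210)]),.044),
"tt":(t2([(205,420)]),s2([(411,67)]),.016),
"dolfoot":(t2([(90,143)]),s2([(545,277)]),.005)}
print(-T["R"].T@T["t"],-S["R"].T@S["t"])
for k,(a,b,z) in J.items():
    X,r=tri([(T,a),(S,b)]); print(k,X,r)
    A=atz(T,a,z);B=atz(S,b,z); print(" atz top",A.mean(0)," scene",B.mean(0))
    if len(A)==4:
        e=lambda P:np.degrees(np.arctan2(*((P[2]+P[3]-P[0]-P[1])[[1,0]])))
        print(" yaw",e(A),e(B),"size",np.linalg.norm(A[2]-A[1]),np.linalg.norm(A[0]-A[1]))
E
```

```text
[ 0.4297 -0.0018  1.0095] [1.3459 0.1795 0.5203]
base [[ 0.456  -0.3311  0.0413]
 [ 0.4733 -0.2696  0.0398]
 [ 0.568  -0.302   0.0409]
 [ 0.548  -0.3632  0.0381]] [0.0004 0.0021 0.0027 0.0015]
 atz top [ 0.5118 -0.3175  0.042 ]  scene [ 0.5151 -0.3124  0.042 ]
 yaw -19.22942640230618 -17.397049176959136 size 0.10063863893546807 0.06285549138772785
lid [[ 0.425  -0.1282  0.032 ]
 [ 0.4298 -0.0662  0.0311]
 [ 0.5263 -0.0727  0.0364]
 [ 0.522  -0.1363  0.0312]] [0.0026 0.0006 0.0009 0.0011]
 atz top [ 0.476  -0.1015  0.034 ]  scene [ 0.4782 -0.0992  0.034 ]
 yaw -3.551735433015383 -6.122396349865023 size 0.09658151260219477 0.0639813959560631
small [[ 0.5973 -0.1911  0.0215]
 [ 0.6147 -0.1517  0.0221]
 [ 0.6736 -0.1769  0.0256]
 [ 0.6588 -0.2164  0.0249]] [0.0015 0.0006 0.0032 0.0012]
 atz top [ 0.6359 -0.1841  0.026 ]  scene [ 0.6398 -0.1816  0.026 ]
 yaw -25.037172116196743 -23.684820047793128 size 0.06762262573675981 0.042159639369739314
mov [[0.6305 0.0083 0.039 ]
 [0.6322 0.0264 0.0403]
 [0.6774 0.0216 0.0415]
 [0.6758 0.0019 0.043 ]] [0.0014 0.0005 0.0003 0.0015]
 atz top [0.6535 0.0136 0.044 ]  scene [0.6583 0.0165 0.044 ]
 yaw -6.809064999901785 -8.99185336611294 size 0.04557872617097028 0.018989078234683734
tt [[0.466  0.088  0.0151]] [0.0007]
 atz top [0.4661 0.0872 0.016 ]  scene [0.4675 0.0888 0.016 ]
dolfoot [[0.6335 0.1775 0.0028]] [0.0007]
 atz top [0.6331 0.1763 0.005 ]  scene [0.6363 0.1782 0.005 ]
```

```bash
cat >> h.py <<'E'
def plan(target,axis_deg=None):
    """slides in current tool frame to world target; rz to bring tool x to axis_deg (mod 180)"""
    from rig import observe
    o=observe(); R=np.array(o["tool_rot"]); p=np.array(o["position"])
    d=R.T@(np.array(target)-p); print("pos",p.round(4),"slide total (cur tool)",d.round(4),"w",round(o["grip_width"],4),"t",o["time_s"],"F",np.round(o["ft_force"],1))
    a=np.degrees(np.arctan2(R[1,0],R[0,0])); 
    if axis_deg is not None:
        e=(axis_deg-a+90)%180-90; print("toolx yaw",a.round(2),"rz total rad",-np.radians(e).round(4))
        c,s=np.cos(np.radians(e)),np.sin(np.radians(e)); R2=np.array([[c,-s,0],[s,c,0],[0,0,1]])@R
        print("slide total (after turn)",(R2.T@(np.array(target)-p)).round(4))
    # tilt fix
    z=R[:,2]; v=R.T@np.cross(z,[0,0,-1]); print("tilt fix rotvec",v.round(4), "q",np.round(o["q"],0))
E
python3 - <<'E'
from rig import viewer,observe
from h import *
d=viewer.get_image("wrist");o=observe();R=o["tool_rot"]
C=-d["R"].T@d["t"];print("cam in tool",R.T@(C-o["position"]),"axis",R.T@d["R"][2])
plan([.60,.0145,.24],82.5)
E
```

```text
cam in tool [ 0.00078316 -0.08260966 -0.12991873] axis [1.00774447e-04 3.18149479e-01 9.48040558e-01]
pos [0.2155 0.5059 0.2421] slide total (cur tool) [-0.3014  0.5463  0.0022] w 0.0856 t 0.3 F [-0.3 -0.1  0.2]
toolx yaw 66.92 rz total rad -0.2719
slide total (after turn) [-0.437   0.4453  0.0023]
tilt fix rotvec [-0.0001  0.0004  0.    ] q [ 55.  22.  74.   0.  84. -12.]
```

jog_arm(dr=[[0,0,0],[0,0,0],[0,0,0],[0,0,0],[0,0,0],[0,0,0],[0,0,0],[0,0,0],[0,0,0],[0,0,0]], slide=[[-0.024,0.0435,0],[-0.024,0.0435,0],[-0.024,0.0435,0],[-0.024,0.0435,0],[-0.024,0.0435,0],[-0.024,0.0435,0],[-0.024,0.0435,0],[-0.024,0.0435,0],[-0.024,0.0435,0],[-0.024,0.0435,0]], gripper=[1,1,1,1,1,1,1,1,1,1])

```text
time_s: 1.3
position: [0.5226, 0.1127, 0.2424]
tool_rot: [[0.392, 0.92, 0.0], [0.92, -0.392, 0.0], [0.0, 0.0, -1.0]]
ft_force: [0.4, 0.7, 0.4]
grip_width: 0.085
```

```bash
python3 - <<'E'
from h import *
plan([.60,.0145,.24],82.5)
E
```

```text
pos [0.5226 0.1127 0.2424] slide total (cur tool) [-0.06    0.1097  0.0024] w 0.085 t 1.3 F [0.4 0.7 0.4]
toolx yaw 66.91 rz total rad -0.2721
slide total (after turn) [-0.0873  0.0895  0.0024]
tilt fix rotvec [ 0.0001 -0.0001 -0.    ] q [ -1.  20.  77.   0.  83. -67.]
```

jog_arm(dr=[[0,0,-0.136],[0,0,-0.136],[0,0,0],[0,0,0],[0,0,0],[0,0,0],[0,0,0],[0,0,0],[0,0,0],[0,0,0]], slide=[[0,0,0],[0,0,0],[-0.03,0.03,0],[-0.03,0.03,0],[-0.027,0.03,0.002],[0,0,0],[0,0,0],[0,0,0],[0,0,0],[0,0,0]], gripper=[1,1,1,1,1,1,1,1,1,1])

```text
time_s: 2.3
position: [0.5992, 0.0174, 0.2407]
tool_rot: [[0.129, 0.992, 0.0], [0.992, -0.129, -0.0], [-0.0, 0.0, -1.0]]
ft_force: [-1.0, -0.9, -0.5]
grip_width: 0.0858
```

```bash
python3 - <<'E'
from h import *
from rig import viewer
import pickle
plan([.654,.0145,.24],82.5)
d=viewer.get_image("wrist");pickle.dump(d,open("w1.pkl","wb"));cv2.imwrite("pics/w1.png",d["pixels"])
E
```

```text
pos [0.5992 0.0174 0.2407] slide total (cur tool) [0.0042 0.0547 0.0007] w 0.0858 t 2.3 F [-1.  -0.9 -0.5]
toolx yaw 82.57 rz total rad 0.0012
slide total (after turn) [0.0042 0.0547 0.0007]
tilt fix rotvec [0.0004 0.     0.    ] q [-10.  27.  66.   0.  87. -92.]
```

View pics/w1.png

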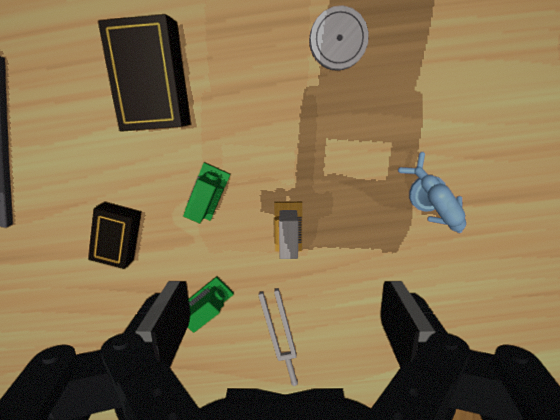

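Wrist view: movement housing top near (288,238), bedplate below it from (275,203); large lid (140,72), turntable (339,38), dolphin (440,200). Zooming to refine.

```bash
python3 - <<'E'
import cv2
t=cv2.imread("pics/w1.png")
cv2.imwrite("pics/w1a.png",cv2.resize(t[190:270,250:330],None,fx=7,fy=7,interpolation=2))
cv2.imwrite("pics/w1b.png",cv2.resize(t[0:145,90:200],None,fx=4,fy=4,interpolation=2))
cv2.imwrite("pics/w1c.png",cv2.resize(t[145:240,390:480],None,fx=6,fy=6,interpolation=2))
E
```

```text
(no output)
```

View pics/w1a.png

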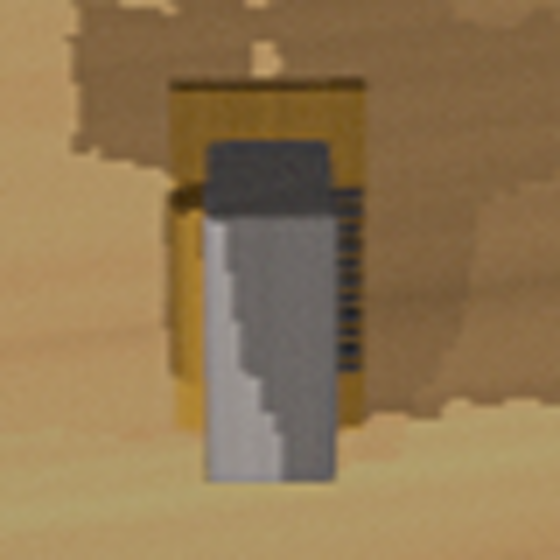

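View pics/w1b.png

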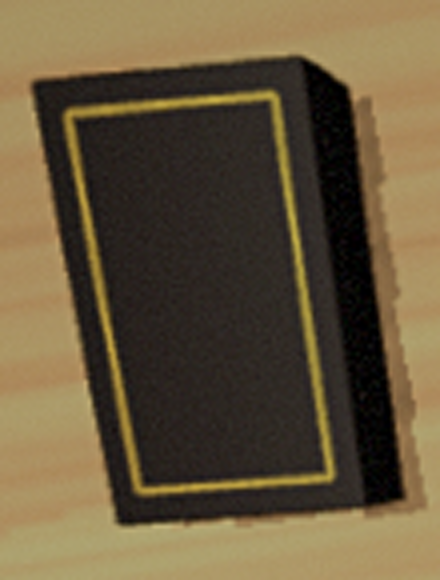

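View pics/w1c.png

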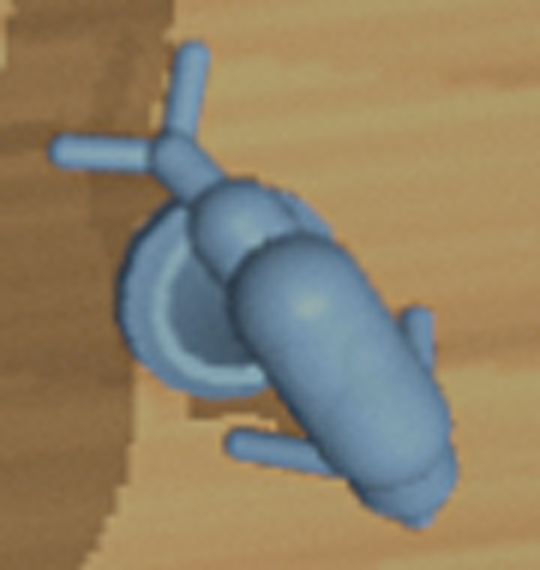

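```bash
python3 - <<'E'
import pickle,numpy as np
from h import *
np.set_printoptions(precision=4,suppress=True)
f=pickle.load(open("fix.pkl","rb"));T,S=f["top"],f["scene"];W=pickle.load(open("w1.pkl","rb"))
o=lambda p,k,ox,oy:(np.array(p,float)+.5)/k-.5+[ox,oy]
mv=o([(205,215),(336,215),(336,481),(205,481)],7,250,190)
bed=o([(169,82),(366,80)],7,250,190)
lid=o([(32,83),(303,57),(365,506),(118,524)],4,90,0)
A=atz(W,mv,.044);print("mov",A.mean(0),"yaw",np.degrees(np.arctan2(*((A[2]+A[3]-A[0]-A[1])[[1,0]]))),np.linalg.norm(A[2]-A[1]),np.linalg.norm(A[0]-A[1]))
print("bed far edge",atz(W,bed,.006))
A=atz(W,lid,.034);print("lid",A.mean(0),"yaw",np.degrees(np.arctan2(*((A[2]+A[3]-A[0]-A[1])[[1,0]]))),np.linalg.norm(A[2]-A[1]),np.linalg.norm(A[0]-A[1]),A)
print("tt",atz(W,[(339.3,38)],.016))
# triangulated heights, wrist + top/scene
o4=lambda p,ox,oy:o(p,4,ox,oy)
mt=o4([(327,150),(358,155),(374,82),(340,78)],190,170)[[1,0,3,2]]
X,r=tri([(W,mv),(S,o4([(210,168),(243,172),(212,220),(175,210)],230,180))]);print("mov tri",X,r)
lt=o4([(552,70),(645,85),(587,153),(485,145)],110,155)
X,r=tri([(W,lid),(S,lt)]);print("lid tri",X,r)
X,r=tri([(W,[(339.3,38)]),(S,o4([(411,67)],230,180)),(T,o4([(205,420)],190,170))]);print("tt",X,r)
E
```

```text
mov [0.6534 0.0151 0.044 ] yaw -7.259042636464311 0.042971098670020906 0.019188616584293855
bed far edge [[0.6209 0.0032 0.006 ]
 [0.6247 0.0346 0.006 ]]
lid [ 0.475  -0.1009  0.034 ] yaw -4.090167124231084 0.09793194958374636 0.062333519232598535 [[ 0.4242 -0.1285  0.034 ]
 [ 0.4283 -0.0663  0.034 ]
 [ 0.5259 -0.0736  0.034 ]
 [ 0.5217 -0.1351  0.034 ]]
tt [[0.4659 0.0883 0.016 ]]
mov tri [[0.632  0.0091 0.0401]
 [0.6342 0.0273 0.0418]
 [0.6773 0.022  0.0415]
 [0.6743 0.0027 0.0421]] [0.001  0.     0.0002 0.0004]
lid tri [[ 0.4237 -0.1275  0.0319]
 [ 0.4271 -0.0669  0.0299]
 [ 0.5259 -0.0734  0.036 ]
 [ 0.5217 -0.1358  0.0312]] [0.0018 0.0006 0.0004 0.0006]
tt [[0.4659 0.0882 0.0151]] [0.0009]
```

jog_arm(dr=[[0,0,-0.004],[0,0,0],[0,0,0],[0,0,0],[0,0,0],[0,0,0],[0,0,0],[0,0,0],[0,0,0],[0,0,0]], slide=[[0.0022,0.027,0],[0.0022,0.0272,0],[0,0,0.04],[0,0,0.04],[0,0,0.04],[0,0,0.035],[0,0,0],[0,0,0],[0,0,0],[0,0,0]], gripper=[1,1,0.2,0.2,0.2,0.2,0.2,0.2,0.2,0.2], force=40)

```text
time_s: 3.35
position: [0.6548, 0.014, 0.0876]
tool_rot: [[0.126, 0.992, 0.004], [0.992, -0.126, -0.001], [-0.0, 0.004, -1.0]]
ft_force: [-0.7, 0.2, -0.2]
grip_width: 0.051
```

```bash
python3 - <<'E'
from h import *
from rig import viewer
import pickle
plan([.6535,.0148,.034],82.8)
d=viewer.get_image("wrist");pickle.dump(d,open("w2.pkl","wb"));cv2.imwrite("pics/w2.png",d["pixels"])
E
```

```text
pos [0.6548 0.014  0.0876] slide total (cur tool) [ 0.0006 -0.0015  0.0536] w 0.051 t 3.35 F [-0.7  0.2 -0.2]
toolx yaw 82.74 rz total rad -0.001
slide total (after turn) [ 0.0006 -0.0015  0.0536]
tilt fix rotvec [ 0.0038  0.0001 -0.    ] q [ -9.  40.  69.   0.  71. -92.]
```

View pics/w2.png

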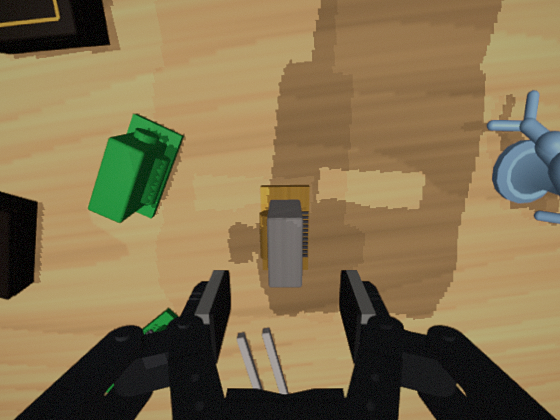

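The housing (268–302, 203–287) sits centred between the fingers at column 285. Descending and gripping.

jog_arm(dr=[[0.004,0,0],[0,0,0],[0,0,0],[0,0,0],[0,0,0],[0,0,0],[0,0,0],[0,0,0],[0,0,0],[0,0,0]], slide=[[0.0005,-0.001,0.015],[0,0,0.015],[0,0,0.015],[0,0,0.008],[0,0,0],[0,0,0],[0,0,0],[0,0,0],[0,0,0],[0,0,0]], gripper=[0.2,0.2,0.2,0.2,0.2,-1,-1,-1,-1,-1], force=40)

```text
time_s: 4.4
position: [0.6533, 0.0146, 0.0332]
tool_rot: [[0.127, 0.992, -0.002], [0.992, -0.127, 0.0], [-0.0, -0.002, -1.0]]
ft_force: [-0.4, -0.1, 6.0]
grip_width: 0.019
```

```bash
python3 - <<'E'
from h import *
plan([.6535,.0148,.18],82.8)
E
```

```text
pos [0.6533 0.0146 0.0332] slide total (cur tool) [ 2.000e-04 -1.000e-04 -1.468e-01] w 0.019 t 4.4 F [-0.4 -0.1  6. ]
toolx yaw 82.73 rz total rad -0.0012
slide total (after turn) [ 2.000e-04 -1.000e-04 -1.468e-01]
tilt fix rotvec [-0.0024  0.      0.    ] q [ -9.  43.  72.  -0.  65. -92.]
```

```bash
python3 - <<'E'
from h import *
plan([.561,-.331,.183],71.7)
E
```

```text
pos [0.6533 0.0146 0.0332] slide total (cur tool) [-0.3545 -0.0481 -0.1497] w 0.019 t 4.4 F [-0.4 -0.1  6. ]
toolx yaw 82.73 rz total rad 0.1925
slide total (after turn) [-0.3571  0.0206 -0.1499]
tilt fix rotvec [-0.0024  0.      0.    ] q [ -9.  43.  72.  -0.  65. -92.]
```

jog_arm(dr=[[0,0,0],[0,0,0],[0,0,0],[0,0,0],[0,0,0],[0,0,0],[0,0,0],[0,0,0],[0,0,0],[0,0,0]], slide=[[0,0,-0.01],[0,0,-0.03],[0,0,-0.04],[0,0,-0.04],[0,0,-0.03],[-0.035,-0.005,0],[-0.035,-0.005,0],[-0.035,-0.005,0],[-0.035,-0.005,0],[-0.035,-0.005,0]], gripper=[-1,-1,-1,-1,-1,-1,-1,-1,-1,-1])

```text
time_s: 5.4
position: [0.6056, -0.1569, 0.1825]
tool_rot: [[0.126, 0.992, -0.005], [0.992, -0.126, 0.001], [0.0, -0.005, -1.0]]
ft_force: [1.2, -0.2, -1.7]
grip_width: 0.0191
```

```bash
python3 - <<'E'
from h import *
plan([.561,-.331,.19],71.7)
E
```

```text
pos [ 0.6056 -0.1569  0.1825] slide total (cur tool) [-0.1783 -0.0223 -0.0074] w 0.0191 t 5.4 F [ 1.2 -0.2 -1.7]
toolx yaw 82.74 rz total rad 0.1928
slide total (after turn) [-0.1793  0.0123 -0.0076]
tilt fix rotvec [-0.0049 -0.0002 -0.    ] q [ -25.   32.   67.   -0.   81. -108.]
```

jog_arm(dr=[[0,0,0.1],[-0.005,0,0.093],[0,0,0],[0,0,0],[0,0,0],[0,0,0],[0,0,0],[0,0,0],[0,0,0],[0,0,0]], slide=[[0,0,-0.004],[0,0,-0.004],[-0.036,0.0025,0],[-0.036,0.0025,0],[-0.036,0.0025,0],[-0.036,0.0025,0],[-0.034,0.0025,0],[0,0,0],[0,0,0],[0,0,0]], gripper=[-1,-1,-1,-1,-1,-1,-1,-1,-1,-1])

```text
time_s: 6.4
position: [0.5626, -0.3277, 0.1905]
tool_rot: [[0.314, 0.95, 0.0], [0.95, -0.314, -0.0], [-0.0, 0.001, -1.0]]
ft_force: [1.2, 0.2, -2.3]
grip_width: 0.0191
```

```bash
python3 - <<'E'
from h import *
from rig import viewer
import pickle
plan([.5135,-.315,.19],71.7)
d=viewer.get_image("wrist");pickle.dump(d,open("w3.pkl","wb"));cv2.imwrite("pics/w3.png",d["pixels"])
E
```

```text
pos [ 0.5626 -0.3277  0.1905] slide total (cur tool) [-0.0033 -0.0506  0.0005] w 0.0191 t 6.4 F [ 1.2  0.2 -2.3]
toolx yaw 71.73 rz total rad 0.0005
slide total (after turn) [-0.0034 -0.0506  0.0005]
tilt fix rotvec [ 0.0005  0.0001 -0.    ] q [ -41.   34.   62.    0.   84. -112.]
```

View pics/w3.png

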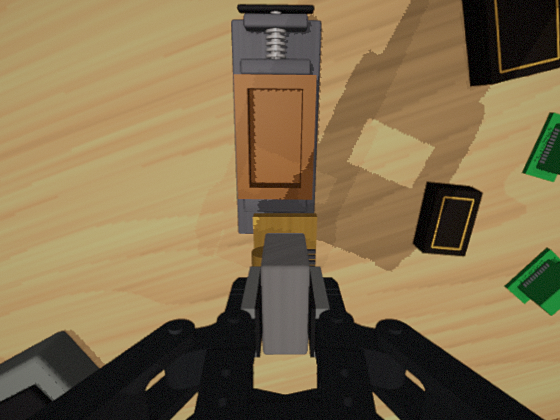

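Base rim in view: outer corners near (235,73), (317,77), (313,200), (237,198); the held movement is at (285,290). Zoom in.

```bash
python3 - <<'E'
import cv2
t=cv2.imread("pics/w3.png")
cv2.imwrite("pics/w3a.png",cv2.resize(t[60:215,215:335],None,fx=5,fy=5,interpolation=2)[:600])
cv2.imwrite("pics/w3a2.png",cv2.resize(t[60:210,215:335],None,fx=4,fy=4,interpolation=2))
E
```

```text
(no output)
```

View pics/w3a2.png

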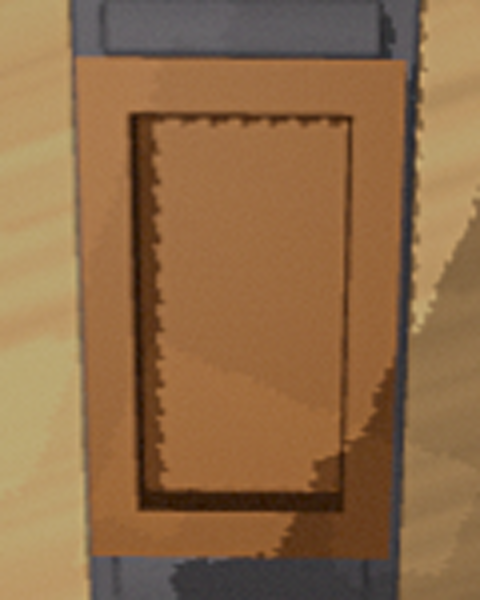

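```bash
python3 - <<'E'
import pickle,numpy as np
from h import *
np.set_printoptions(precision=4,suppress=True)
f=pickle.load(open("fix.pkl","rb"));T,S=f["top"],f["scene"];W=pickle.load(open("w3.pkl","rb"))
o=lambda p,k,ox,oy:(np.array(p,float)+.5)/k-.5+[ox,oy]
b=o([(76,57),(407,60),(390,558),(91,557)],4,215,60)
i=o([(130,114),(352,117),(344,511),(140,510)],4,215,60)
for q in(b,i):
  A=atz(W,q,.042);print(A.mean(0),"yaw",np.degrees(np.arctan2(*((A[2]+A[3]-A[0]-A[1])[[1,0]]))),np.linalg.norm(A[2]-A[1]),np.linalg.norm(A[0]-A[3]),np.linalg.norm(A[0]-A[1]),np.linalg.norm(A[2]-A[3]))
st=o([(220,45),(303,70),(182,137),(102,113)],4,110,155)
tt=o([(489,445),(389,408),(447,252),(543,293)],4,295,180)
X,r=tri([(W,b),(S,st),(T,tt)]);print(X,r,X.mean(0))
X,r=tri([(W,b),(T,tt)]);print(X.mean(0))
E
```

```text
[ 0.5094 -0.3176  0.042 ] yaw -18.91710509371178 0.0993400825650941 0.09970318300330697 0.06354054840656151 0.06401858380447373
[ 0.5095 -0.3175  0.042 ] yaw -18.64632736926895 0.07861850776432307 0.07897529169210603 0.04309210844070099 0.04317728801141734
[[ 0.4541 -0.3317  0.0406]
 [ 0.4728 -0.2703  0.0392]
 [ 0.5675 -0.3027  0.0402]
 [ 0.5475 -0.364   0.0377]] [0.0022 0.0024 0.0029 0.0019] [ 0.5105 -0.3172  0.0394]
[ 0.5111 -0.3179  0.0412]
```

jog_arm(dr=[[0,0,0.009],[0,0,0],[0,0,0],[0,0,0],[0,0,0],[0,0,0],[0,0,0],[0,0,0],[0,0,0],[0,0,0]], slide=[[0,0,0],[-0.0037,-0.0267,0],[-0.0037,-0.0266,0],[0,0,0.03],[0,0,0.03],[0,0,0.03],[0,0,0],[0,0,0],[0,0,0],[0,0,0]], gripper=[-1,-1,-1,-1,-1,-1,-1,-1,-1,-1])

```text
time_s: 7.45
position: [0.5103, -0.3189, 0.1021]
tool_rot: [[0.323, 0.946, 0.003], [0.946, -0.323, -0.003], [-0.002, 0.004, -1.0]]
ft_force: [-0.7, -0.4, -2.5]
grip_width: 0.019
```

```bash
python3 - <<'E'
from h import *
from rig import viewer
import pickle
plan([.5098,-.3176,.056],71.2)
d=viewer.get_image("wrist");pickle.dump(d,open("w4.pkl","wb"));cv2.imwrite("pics/w4.png",d["pixels"])
d=viewer.get_image("scene");cv2.imwrite("pics/s4.png",cv2.resize(d["pixels"][120:230,100:240],None,fx=4,fy=4,interpolation=2))
E
```

```text
pos [ 0.5103 -0.3189  0.1021] slide total (cur tool) [ 0.0012 -0.001   0.0461] w 0.019 t 7.45 F [-0.7 -0.4 -2.5]
toolx yaw 71.17 rz total rad -0.0005
slide total (after turn) [ 0.0012 -0.001   0.0461]
tilt fix rotvec [ 0.0037  0.0018 -0.    ] q [ -43.   34.   78.   -0.   68. -114.]
```

View pics/w4.png

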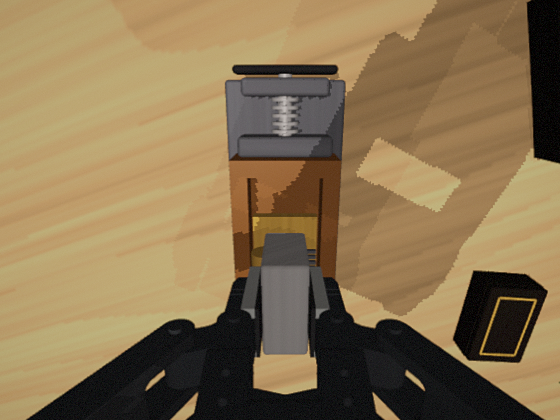

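View pics/s4.png

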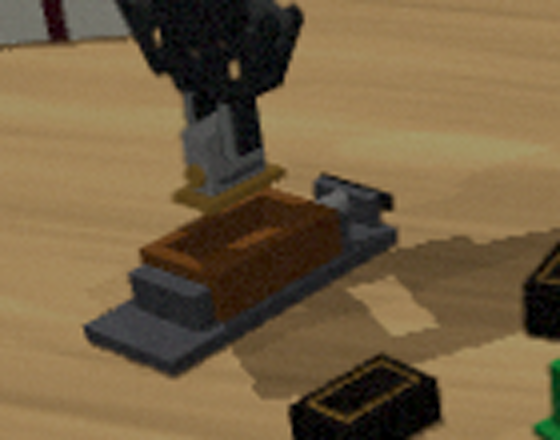

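Bedplate (columns 251–318) lies between the well's inner edges (248–322). Lower gently.

jog_arm(dr=[[0.0035,0.0015,0],[0,0,0],[0,0,0],[0,0,0],[0,0,0],[0,0,0],[0,0,0],[0,0,0],[0,0,0],[0,0,0]], slide=[[0.001,-0.0008,0.012],[0,0,0.012],[0,0,0.012],[0,0,0.007],[0,0,0.003],[0,0,0.001],[0,0,0],[0,0,0],[0,0,0],[0,0,0]], gripper=[-1,-1,-1,-1,-1,-1,-1,-1,-1,-1])

```text
time_s: 8.55
position: [0.5087, -0.317, 0.055]
tool_rot: [[0.323, 0.946, -0.003], [0.947, -0.323, 0.002], [0.001, -0.003, -1.0]]
ft_force: [-8.0, 4.8, 15.8]
grip_width: 0.0194
```

```bash
python3 - <<'E'
from h import *
plan([.5098,-.3176,.053],71.2)
E
```

```text
pos [ 0.5087 -0.317   0.055 ] slide total (cur tool) [-0.0003  0.0012  0.002 ] w 0.0194 t 8.55 F [-8.   4.8 15.8]
toolx yaw 71.17 rz total rad -0.0005
slide total (after turn) [-0.0003  0.0012  0.002 ]
tilt fix rotvec [-0.0031 -0.001  -0.    ] q [ -43.   37.   80.   -0.   62. -114.]
```

jog_arm(dr=[[0,0,0],[0,0,0],[0,0,0],[0,0,0],[0,0,0],[0,0,0],[0,0,0],[0,0,0],[0,0,0],[0,0,0]], slide=[[0,0,0],[0,0,0],[0,0,0],[0,0,0],[0,0,-0.005],[0,0,-0.02],[0,0,-0.04],[0,0,-0.04],[0,0,-0.03],[0,0,0]], gripper=[-0.3,-0.3,-0.2,-0.2,-0.2,-0.2,-0.2,-0.2,-0.2,-0.2])

```text
time_s: 9.55
position: [0.5107, -0.3186, 0.1934]
tool_rot: [[0.323, 0.946, 0.005], [0.946, -0.323, -0.004], [-0.003, 0.006, -1.0]]
ft_force: [0.3, 0.4, 0.1]
grip_width: 0.0343
```

```bash
python3 - <<'E'
from h import *
from rig import viewer
import pickle
plan([.54,-.103,.2],86)
d=viewer.get_image("wrist");pickle.dump(d,open("w5.pkl","wb"));cv2.imwrite("pics/w5.png",d["pixels"])
E
```

```text
pos [ 0.5107 -0.3186  0.1934] slide total (cur tool) [ 0.2135 -0.0418 -0.0074] w 0.0343 t 9.55 F [0.3 0.4 0.1]
toolx yaw 71.17 rz total rad -0.2589
slide total (after turn) [ 0.2171  0.0143 -0.0071]
tilt fix rotvec [ 0.0057  0.0027 -0.    ] q [ -43.   29.   71.   -0.   80. -114.]
```

View pics/w5.png

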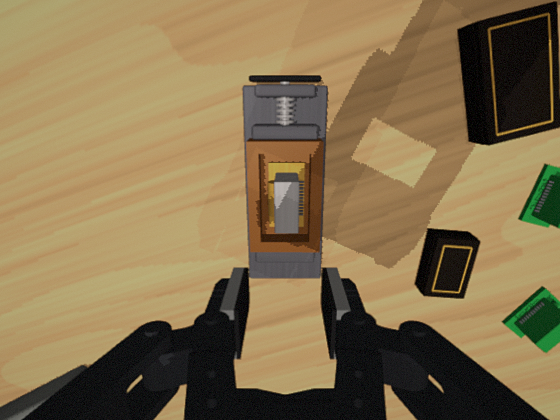

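The movement stands in the well (bedplate 265–308 × 162–235). I'll zoom to check it and re-measure the base.

```bash
python3 - <<'E'
import cv2
t=cv2.imread("pics/w5.png")
cv2.imwrite("pics/w5a.png",cv2.resize(t[130:265,235:340],None,fx=4,fy=4,interpolation=2))
E
```

```text
(no output)
```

View pics/w5a.png

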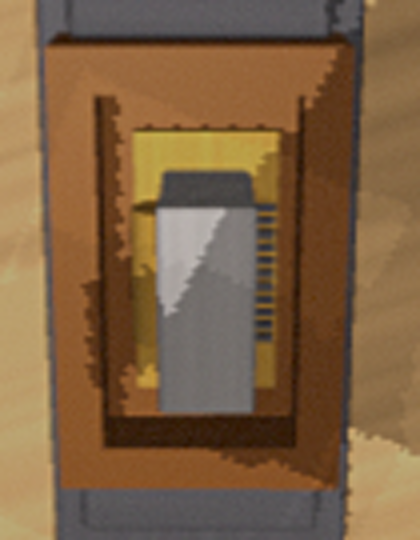

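```bash
python3 - <<'E'
import pickle,numpy as np
from h import *
np.set_printoptions(precision=4,suppress=True)
W=pickle.load(open("w5.pkl","rb"));W3=pickle.load(open("w3.pkl","rb"))
o=lambda p,k,ox,oy:(np.array(p,float)+.5)/k-.5+[ox,oy]
b=o([(47,43),(357,42),(339,490),(61,489)],4,235,130)
m=o([(158,206),(254,206),(254,412),(160,412)],4,235,130)
for q,z in((b,.042),(m,.064)):
  A=atz(W,q,z);print(A.mean(0),"yaw",np.degrees(np.arctan2(*((A[2]+A[3]-A[0]-A[1])[[1,0]]))),np.linalg.norm(A[2]-A[1]),np.linalg.norm(A[0]-A[3]),np.linalg.norm(A[0]-A[1]),np.linalg.norm(A[2]-A[3]))
b3=o([(76,57),(407,60),(390,558),(91,557)],4,215,60)
X,r=tri([(W,b),(W3,b3)]);print(X,r,X.mean(0))
E
```

```text
[ 0.5088 -0.3173  0.042 ] yaw -19.086088535304555 0.1005430773483496 0.1001398382648632 0.06344289636604943 0.06348910192878261
[ 0.5098 -0.3164  0.064 ] yaw -18.502544627336917 0.043375439106052904 0.04337838233177354 0.018796774441656824 0.019376020161668565
[[ 0.4515 -0.3319  0.0369]
 [ 0.4724 -0.2706  0.0358]
 [ 0.5666 -0.3035  0.0419]
 [ 0.5469 -0.3646  0.0393]] [0.0002 0.0002 0.0002 0.0001] [ 0.5094 -0.3176  0.0385]
```

jog_arm(dr=[[0.0055,0.0025,0],[0,0,-0.13],[0,0,-0.13],[0,0,0],[0,0,0],[0,0,0],[0,0,0],[0,0,0],[0,0,0],[0,0,0]], slide=[[0,0,0],[0,0,-0.004],[0,0,-0.003],[0.043,0.003,0],[0.043,0.003,0],[0.043,0.002,0],[0.043,0.003,0],[0.043,0.003,0],[0,0,0],[0,0,0]], gripper=[1,1,1,1,1,1,1,1,1,1])

```text
time_s: 10.6
position: [0.538, -0.1033, 0.1954]
tool_rot: [[0.067, 0.998, -0.009], [0.998, -0.067, 0.007], [0.006, -0.009, -1.0]]
ft_force: [0.1, -0.6, 0.4]
grip_width: 0.0855
```

```bash
python3 - <<'E'
from h import *
from rig import viewer
import pickle
plan([.475,-.101,.2],86)
d=viewer.get_image("wrist");pickle.dump(d,open("w6.pkl","wb"));cv2.imwrite("pics/w6.png",d["pixels"])
cv2.imwrite("pics/w6a.png",cv2.resize(d["pixels"][80:270,220:350],None,fx=3,fy=3,interpolation=2))
E
```

```text
pos [ 0.538  -0.1033  0.1954] slide total (cur tool) [-0.0019 -0.063  -0.004 ] w 0.0855 t 10.6 F [ 0.1 -0.6  0.4]
toolx yaw 86.16 rz total rad 0.0028
slide total (after turn) [-0.0021 -0.063  -0.004 ]
tilt fix rotvec [-0.0091 -0.0059  0.    ] q [ -23.   24.   79.    0.   78. -110.]
```

View pics/w6.png

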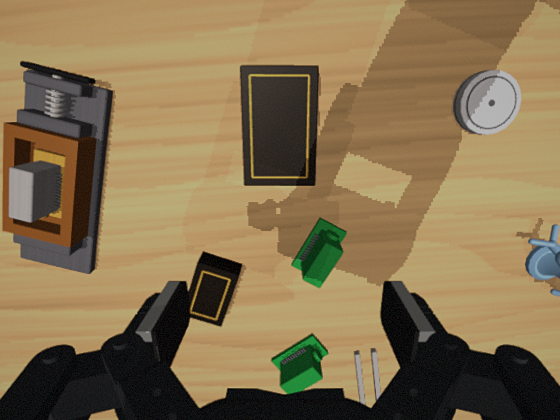

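View pics/w6a.png

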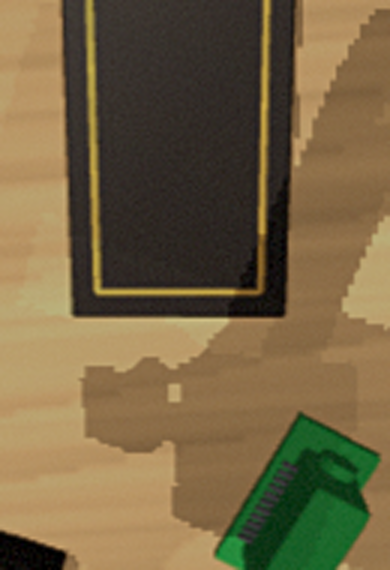

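```bash
python3 - <<'E'
import pickle,cv2
d=pickle.load(open("w6.pkl","rb"))
cv2.imwrite("pics/w6b.png",cv2.resize(d["pixels"][55:200,225:335],None,fx=4,fy=4,interpolation=2))
E
```

View pics/w6b.png

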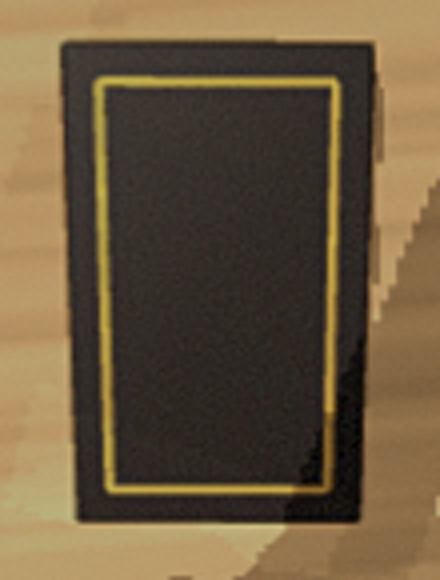

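```bash
python3 - <<'E'
import pickle,numpy as np
from h import *
np.set_printoptions(precision=4,suppress=True)
W=pickle.load(open("w6.pkl","rb"))
o=lambda p,k,ox,oy:(np.array(p,float)+.5)/k-.5+[ox,oy]
b=o([(61,43),(375,44),(360,522),(77,521)],4,225,55)
for q,z in((b,.034),):
  A=atz(W,q,z);print(A.mean(0),"yaw",np.degrees(np.arctan2(*((A[2]+A[3]-A[0]-A[1])[[1,0]]))),np.linalg.norm(A[2]-A[1]),np.linalg.norm(A[0]-A[3]),np.linalg.norm(A[0]-A[1]),np.linalg.norm(A[2]-A[3]))
W1=pickle.load(open("w1.pkl","rb"))
l1=o([(32,83),(303,57),(365,506),(118,524)],4,90,0)
X,r=tri([(W,b),(W1,l1)]);print(X,r,X.mean(0))
print(atz(W,[(491.5,103)],.016))
plan([.475,-.101,.2],86)
E
```

```text
[ 0.4746 -0.1017  0.034 ] yaw -4.071847648431644 0.0980116981000072 0.09785934654217553 0.06284412553682048 0.06256135945521822
[[ 0.4233 -0.1299  0.0309]
 [ 0.4279 -0.0667  0.0325]
 [ 0.526  -0.0739  0.0332]
 [ 0.5218 -0.1367  0.0308]] [0.0001 0.     0.     0.0001] [ 0.4747 -0.1018  0.0318]
[[0.4656 0.0883 0.016 ]]
pos [ 0.538  -0.1043  0.1956] slide total (cur tool) [-0.001  -0.0631 -0.0039] w 0.0848 t 10.65 F [-0.6  0.2 -0.9]
toolx yaw 86.07 rz total rad 0.0012
slide total (after turn) [-0.0011 -0.0631 -0.0039]
tilt fix rotvec [-0.0086 -0.0057  0.    ] q [ -23.   24.   79.    0.   78. -110.]
```

jog_arm(dr=[[-0.0087,-0.0057,0.001],[0,0,0],[0,0,0],[0,0,0],[0,0,0],[0,0,0],[0,0,0],[0,0,0],[0,0,0],[0,0,0]], slide=[[0,0,0],[-0.0009,-0.0316,0],[-0.0008,-0.0317,0],[0,0,0.03],[0,0,0.03],[0,0,0.03],[0,0,0.03],[0,0,0],[0,0,0],[0,0,0]], gripper=[1,1,1,1,1,1,1,1,1,1])

```text
time_s: 11.65
position: [0.4759, -0.1021, 0.0778]
tool_rot: [[0.07, 0.998, 0.004], [0.998, -0.07, -0.002], [-0.001, 0.004, -1.0]]
ft_force: [0.3, 0.1, 0.9]
grip_width: 0.0853
```

```bash
python3 - <<'E'
from h import *
from rig import viewer
import pickle
plan([.4747,-.1017,.016],86)
d=viewer.get_image("wrist");cv2.imwrite("pics/w7.png",d["pixels"])
E
```

```text
pos [ 0.4759 -0.1021  0.0778] slide total (cur tool) [ 0.0004 -0.0015  0.0618] w 0.0853 t 11.65 F [0.3 0.1 0.9]
toolx yaw 85.97 rz total rad -0.0006
slide total (after turn) [ 0.0004 -0.0015  0.0618]
tilt fix rotvec [0.0043 0.0013 0.    ] q [ -26.   27.   98.    0.   55. -112.]
```

View pics/w7.png

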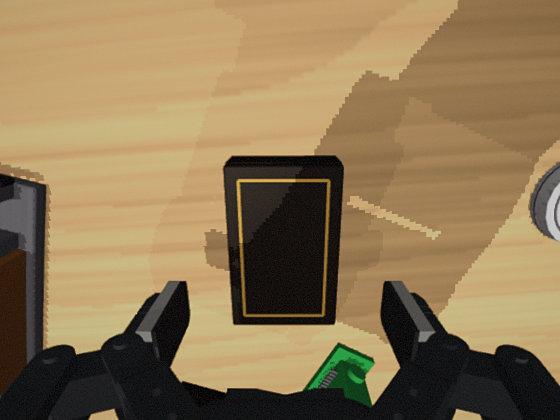

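jog_arm(dr=[[0,0,0],[0,0,0],[0,0,0],[0,0,0],[0,0,0],[0,0,0],[0,0,0],[0,0,0],[0,0,0],[0,0,0]], slide=[[0.0003,-0.0013,0.02],[0,0,0.02],[0,0,0.013],[0,0,0.008],[0,0,0],[0,0,0],[0,0,0],[0,0,0],[0,0,0],[0,0,0]], gripper=[1,1,1,1,1,-1,-1,-1,-1,-1], force=40)

```text
time_s: 12.7
position: [0.4746, -0.1013, 0.0165]
tool_rot: [[0.07, 0.998, 0.004], [0.998, -0.07, -0.001], [-0.001, 0.004, -1.0]]
ft_force: [-0.9, -0.5, 6.5]
grip_width: 0.0633
```

```bash
python3 - <<'E'
from h import *
from rig import viewer
import pickle
plan([.4747,-.1017,.016],86)
d=viewer.get_image("wrist");cv2.imwrite("pics/w8.png",d["pixels"])
E
```

```text
pos [ 0.4746 -0.1013  0.0165] slide total (cur tool) [-0.0004  0.0002  0.0005] w 0.0633 t 12.7 F [-0.9 -0.5  6.5]
toolx yaw 86.0 rz total rad 0.0001
slide total (after turn) [-0.0004  0.0002  0.0005]
tilt fix rotvec [ 0.0039  0.0011 -0.    ] q [ -26.   33.  102.    0.   45. -112.]
```

View pics/w8.png

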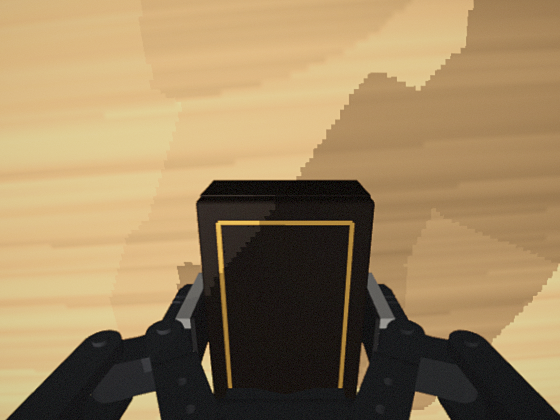

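jog_arm(dr=[[0,0,0],[0,0,0],[0,0,0],[0,0,0],[0,0,0.087],[0,0,0.087],[0,0,0.087],[0,0,0],[0,0,0],[0,0,0]], slide=[[0,0,-0.01],[0,0,-0.04],[0,0,-0.04],[0,0,-0.04],[0,0,0],[0,0,0],[0,0,0],[0,0,0],[0,0,0],[0,0,0]], gripper=[-1,-1,-1,-1,-1,-1,-1,-1,-1,-1])

```text
time_s: 13.75
position: [0.4737, -0.1009, 0.1456]
tool_rot: [[0.323, 0.946, 0.002], [0.946, -0.323, -0.0], [0.0, 0.002, -1.0]]
ft_force: [0.1, -0.5, -1.2]
grip_width: 0.0635
```

```bash
python3 - <<'E'
from h import *
plan([.5090,-.3174,.14],71)
E
```

```text
pos [ 0.4737 -0.1009  0.1456] slide total (cur tool) [-0.1934  0.1033  0.0057] w 0.0635 t 13.75 F [ 0.1 -0.5 -1.2]
toolx yaw 71.15 rz total rad 0.0025
slide total (after turn) [-0.1932  0.1038  0.0057]
tilt fix rotvec [ 0.0019 -0.0002 -0.    ] q [-26.  21.  93.   0.  65. -97.]
```

jog_arm(dr=[[0,0,0.0025],[0,0,0],[0,0,0],[0,0,0],[0,0,0],[0,0,0],[0,0,0],[0,0,0],[0,0,0],[0,0,0]], slide=[[-0.0322,0.0173,0],[-0.0322,0.0173,0],[-0.0322,0.0173,0],[-0.0322,0.0173,0],[-0.0322,0.0173,0],[-0.0322,0.0173,0],[0,0,0],[0,0,0],[0,0,0],[0,0,0]], gripper=[-1,-1,-1,-1,-1,-1,-1,-1,-1,-1])

```text
time_s: 14.75
position: [0.5088, -0.3164, 0.1457]
tool_rot: [[0.326, 0.945, 0.002], [0.945, -0.326, -0.0], [0.0, 0.002, -1.0]]
ft_force: [0.2, -0.2, -1.9]
grip_width: 0.0632
```

```bash
python3 - <<'E'
from h import *
from rig import viewer
import pickle
plan([.5090,-.3174,.062],71)
d=viewer.get_image("wrist");cv2.imwrite("pics/w9.png",d["pixels"])
E
```

```text
pos [ 0.5088 -0.3164  0.1457] slide total (cur tool) [-0.0009  0.0004  0.0837] w 0.0632 t 14.75 F [ 0.2 -0.2 -1.9]
toolx yaw 70.99 rz total rad -0.0002
slide total (after turn) [-0.0009  0.0004  0.0837]
tilt fix rotvec [ 0.0017 -0.0004  0.    ] q [ -43.   31.   75.    0.   74. -114.]
```

View pics/w9.png

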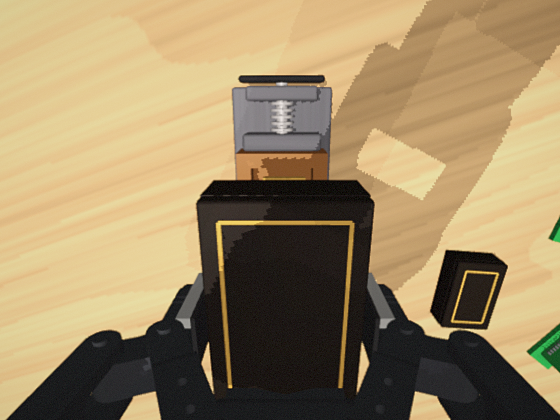

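jog_arm(dr=[[0,0,0],[0,0,0],[0,0,0],[0,0,0],[0,0,0],[0,0,0],[0,0,0],[0,0,0],[0,0,0],[0,0,0]], slide=[[-0.0009,0.0004,0.02],[0,0,0.02],[0,0,0.015],[0,0,0.015],[0,0,0.01],[0,0,0],[0,0,0],[0,0,0],[0,0,0],[0,0,0]], gripper=[-1,-1,-1,-1,-1,-1,-1,-1,-1,-1])

```text
time_s: 15.8
position: [0.5091, -0.3186, 0.0661]
tool_rot: [[0.327, 0.945, 0.003], [0.945, -0.327, -0.001], [-0.0, 0.003, -1.0]]
ft_force: [0.1, 0.3, -1.6]
grip_width: 0.0633
```

```bash
python3 - <<'E'
from h import *
from rig import viewer
import pickle
plan([.5090,-.3174,.0585],71)
d=viewer.get_image("wrist");cv2.imwrite("pics/w10.png",d["pixels"])
d=viewer.get_image("scene");cv2.imwrite("pics/s10.png",cv2.resize(d["pixels"][120:230,100:240],None,fx=4,fy=4,interpolation=2))
E
```

```text
pos [ 0.5091 -0.3186  0.0661] slide total (cur tool) [ 0.0011 -0.0005  0.0076] w 0.0633 t 15.8 F [ 0.1  0.3 -1.6]
toolx yaw 70.9 rz total rad -0.0017
slide total (after turn) [ 0.0011 -0.0005  0.0076]
tilt fix rotvec [0.0027 0.0001 0.    ] q [ -43.   37.   80.    0.   63. -114.]
```

View pics/w10.png

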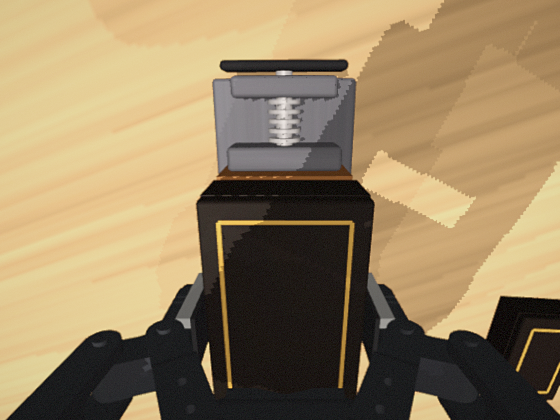

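View pics/s10.png

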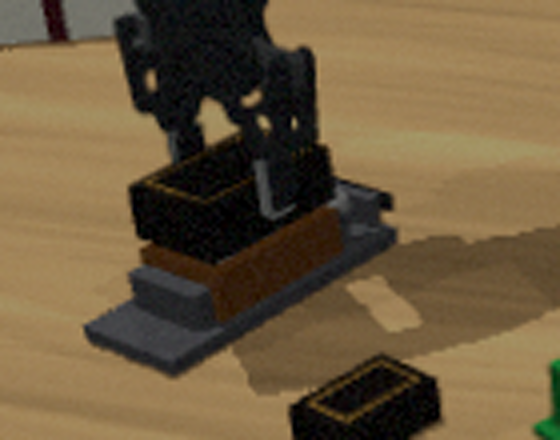

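jog_arm(dr=[[0,0,0],[0,0,0],[0,0,0],[0,0,0],[0,0,0],[0,0,0],[0,0,0],[0,0,0],[0,0,0],[0,0,0]], slide=[[0.0008,-0.0004,0.002],[0,0,0.002],[0,0,0.0015],[0,0,0.001],[0,0,0.001],[0,0,0],[0,0,0],[0,0,0],[0,0,0],[0,0,0]], gripper=[-1,-1,-1,-1,-1,-1,-1,-1,-1,-1])

```text
time_s: 16.9
position: [0.5089, -0.3176, 0.0585]
tool_rot: [[0.327, 0.945, 0.002], [0.945, -0.327, -0.001], [0.0, 0.002, -1.0]]
ft_force: [-3.8, 1.9, 5.5]
grip_width: 0.0627
```

```bash
python3 - <<'E'
from h import *
from rig import viewer
plan([.5090,-.3174,.0585],71)
d=viewer.get_image("wrist");cv2.imwrite("pics/w11.png",d["pixels"])
E
```

```text
pos [ 0.5089 -0.3176  0.0585] slide total (cur tool) [0.0002 0.     0.    ] w 0.0627 t 16.9 F [-3.8  1.9  5.5]
toolx yaw 70.91 rz total rad -0.0016
slide total (after turn) [0.0002 0.     0.    ]
tilt fix rotvec [ 0.0023 -0.      0.    ] q [ -43.   37.   80.    0.   62. -114.]
```

View pics/w11.png

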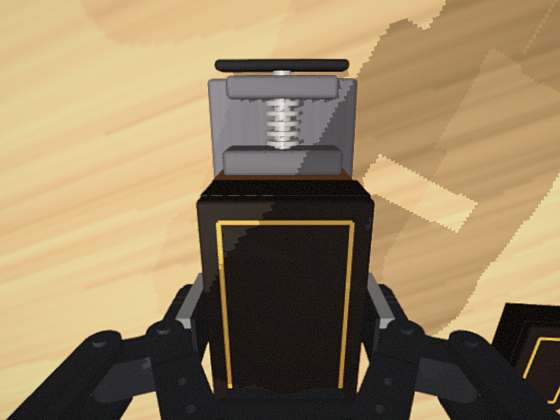

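Contact on the rim (5.5 N), base edges (215–353) against lid (207–366): centred. Release and rise.

jog_arm(dr=[[0,0,0],[0,0,0],[0,0,0],[0,0,0],[0,0,0],[0,0,0],[0,0,0],[0,0,0],[0,0,0],[0,0,0]], slide=[[0,0,0],[0,0,0],[0,0,0],[0,0,0],[0,0,-0.01],[0,0,-0.03],[0,0,-0.045],[0,0,-0.045],[0,0,-0.02],[0,0,0]], gripper=[1,1,1,1,1,1,1,1,1,1])

```text
time_s: 17.95
position: [0.5094, -0.3182, 0.2123]
tool_rot: [[0.327, 0.945, 0.007], [0.945, -0.327, -0.006], [-0.003, 0.009, -1.0]]
ft_force: [0.0, -1.1, 0.4]
grip_width: 0.0855
```

```bash
python3 - <<'E'
from h import *
from rig import viewer
import pickle
plan([.5,.088,.2],90)
d=viewer.get_image("wrist");pickle.dump(d,open("w12.pkl","wb"));cv2.imwrite("pics/w12.png",d["pixels"])
cv2.imwrite("pics/w12a.png",cv2.resize(d["pixels"][140:275,225:345],None,fx=4,fy=4,interpolation=2))
E
```

```text
pos [ 0.5094 -0.3182  0.2123] slide total (cur tool) [ 0.3808 -0.1418  0.01  ] w 0.0855 t 17.95 F [ 0.  -1.1  0.4]
toolx yaw 70.91 rz total rad -0.3331
slide total (after turn) [ 0.4062 -0.0095  0.0111]
tilt fix rotvec [ 0.0088  0.0029 -0.    ] q [ -43.   28.   69.    0.   82. -114.]
```

View pics/w12.png

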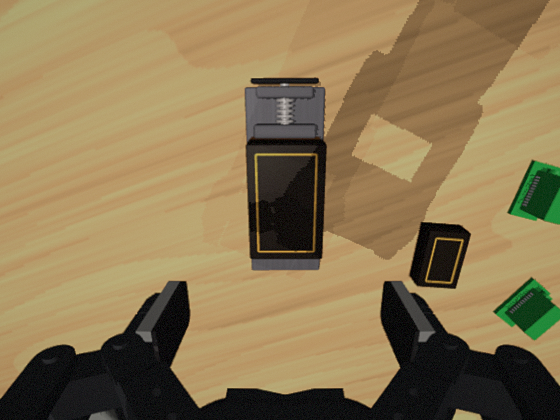

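View pics/w12a.png

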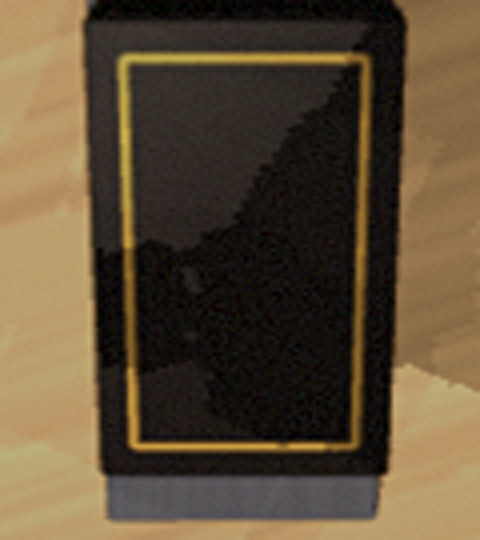

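The lid covers the base, edges flush; gold inlay at crop (121–371, 57–447). Measure its centre.

```bash
python3 - <<'E'
import pickle,numpy as np
from h import *
np.set_printoptions(precision=4,suppress=True)
W=pickle.load(open("w12.pkl","rb"))
o=lambda p,k,ox,oy:(np.array(p,float)+.5)/k-.5+[ox,oy]
for b in ([(85,20),(405,20),(387,473),(102,473)],[(121,57),(371,57),(357,447),(130,447)]):
  A=atz(W,o(b,4,225,140),.076);print(A.mean(0),"yaw",np.degrees(np.arctan2(*((A[2]+A[3]-A[0]-A[1])[[1,0]]))),np.linalg.norm(A[2]-A[1]),np.linalg.norm(A[0]-A[3]),np.linalg.norm(A[0]-A[1]),np.linalg.norm(A[2]-A[3]))
E
```

```text
[ 0.5084 -0.3164  0.076 ] yaw -19.111582284156675 0.09729143529723344 0.0973402567445323 0.06218671875494343 0.06202630520997105
[ 0.5088 -0.3165  0.076 ] yaw -19.402760306137804 0.08388795298228216 0.08392141879255752 0.048986813050389794 0.04904510669631244
```

jog_arm(dr=[[0,0,-0.111],[0,0,-0.111],[0,0,-0.111],[0,0,0],[0,0,0],[0,0,0],[0,0,0],[0,0,0],[0,0,0],[0,0,0]], slide=[[0,0,0],[0,0,0],[0,0,0],[0.045,0.001,0],[0.045,0.001,0],[0.045,0.001,0],[0.045,0.001,0],[0.045,0.001,0],[0.045,0.001,0],[0.045,0.001,0]], gripper=[1,1,1,1,1,1,1,1,1,1])

```text
time_s: 19.0
position: [0.5148, -0.0007, 0.2067]
tool_rot: [[0.001, 1.0, -0.001], [1.0, -0.001, 0.0], [0.0, -0.001, -1.0]]
ft_force: [0.6, -0.3, 0.8]
grip_width: 0.0853
```

```bash
python3 - <<'E'
from h import *
plan([.52,.088,.2],90)
E
```

```text
pos [ 0.5148 -0.0007  0.2067] slide total (cur tool) [0.0887 0.0051 0.0067] w 0.0853 t 19.0 F [ 0.6 -0.3  0.8]
toolx yaw 89.97 rz total rad -0.0005
slide total (after turn) [0.0887 0.0052 0.0067]
tilt fix rotvec [-0.0007 -0.0002 -0.    ] q [ -13.   20.   83.    0.   77. -103.]
```

jog_arm(dr=[[0,0,0],[0,0,0],[0,0,0],[0,0,0],[0,0,0],[0,0,0],[0,0,0],[0,0,0],[0,0,0],[0,0,0]], slide=[[0.03,0.005,0.006],[0.03,0,0],[0.028,0,0],[0,0,0],[0,0,0],[0,0,0],[0,0,0],[0,0,0],[0,0,0],[0,0,0]], gripper=[1,1,1,1,1,1,1,1,1,1])

```text
time_s: 20.0
position: [0.5208, 0.0852, 0.2019]
tool_rot: [[0.001, 1.0, 0.002], [1.0, -0.001, -0.0], [-0.0, 0.002, -1.0]]
ft_force: [-0.2, -0.9, -0.5]
grip_width: 0.0852
```

```bash
python3 - <<'E'
from h import *
from rig import viewer
import pickle
plan([.4658,.0883,.04],90)
d=viewer.get_image("wrist");pickle.dump(d,open("w13.pkl","wb"));cv2.imwrite("pics/w13.png",d["pixels"])
cv2.imwrite("pics/w13a.png",cv2.resize(d["pixels"][90:210,220:350],None,fx=4,fy=4,interpolation=2))
E
```

```text
pos [0.5208 0.0852 0.2019] slide total (cur tool) [ 0.0032 -0.0553  0.1618] w 0.0852 t 20.0 F [-0.2 -0.9 -0.5]
toolx yaw 89.96 rz total rad -0.0008
slide total (after turn) [ 0.0032 -0.0553  0.1618]
tilt fix rotvec [0.0019 0.0005 0.    ] q [ -4.  21.  82.  -0.  76. -94.]
```

View pics/w13.png

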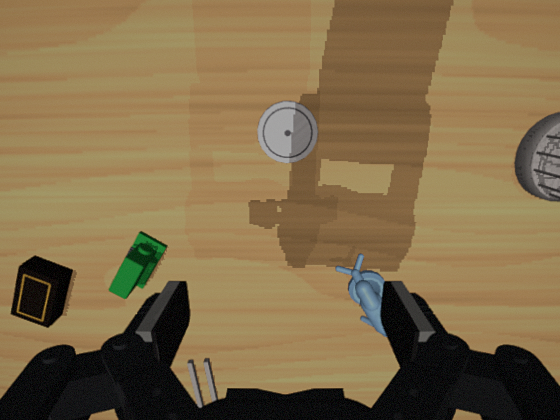

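View pics/w13a.png

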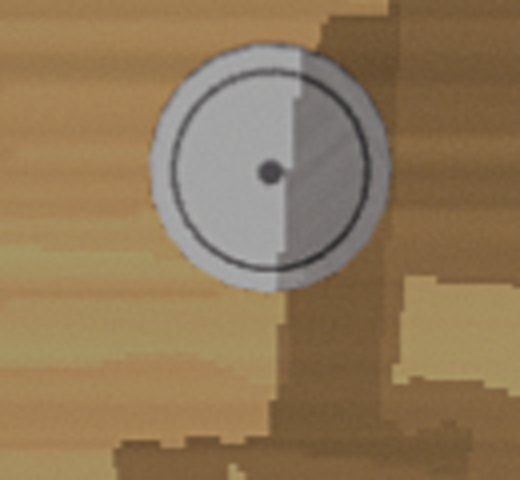

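```bash
python3 - <<'E'
import pickle,numpy as np
from h import *
W=pickle.load(open("w13.pkl","rb"));W6=pickle.load(open("w6.pkl","rb"))
p=[(287.1,132.6)];X=atz(W,p,.016);print(X,tri([(W,p),(W6,[(491.5,103)])]))
plan([*X[0][:2],.05],90)
E
```

```text
[[0.46506167 0.08840968 0.016     ]] (array([[0.46536657, 0.08843874, 0.01571534]]), array([0.00028101]))
pos [0.5208 0.0853 0.2019] slide total (cur tool) [ 0.0032 -0.056   0.1518] w 0.0851 t 20.05 F [ 0.3 -0.4  1.2]
toolx yaw 89.97 rz total rad -0.0006
slide total (after turn) [ 0.0032 -0.056   0.1518]
tilt fix rotvec [0.0019 0.0004 0.    ] q [ -4.  21.  82.  -0.  76. -94.]
```

jog_arm(dr=[[0,0,0],[0,0,0],[0,0,0],[0,0,0],[0,0,0],[0,0,0],[0,0,0],[0,0,0],[0,0,0],[0,0,0]], slide=[[0.0016,-0.028,0],[0.0016,-0.028,0],[0,0,0.04],[0,0,0.04],[0,0,0.04],[0,0,0.03],[0,0,0],[0,0,0],[0,0,0],[0,0,0]], gripper=[1,1,1,1,1,1,1,1,1,1])

```text
time_s: 21.05
position: [0.4658, 0.0886, 0.0533]
tool_rot: [[0.0, 1.0, 0.005], [1.0, -0.0, -0.001], [-0.001, 0.005, -1.0]]
ft_force: [-0.6, -0.1, 1.0]
grip_width: 0.0854
```

```bash
python3 - <<'E'
from h import *
from rig import viewer
import pickle
plan([.4652,.0884,.013],90)
d=viewer.get_image("wrist");cv2.imwrite("pics/w14.png",d["pixels"])
E
```

```text
pos [0.4658 0.0886 0.0533] slide total (cur tool) [-0.0002 -0.0008  0.0403] w 0.0854 t 21.05 F [-0.6 -0.1  1. ]
toolx yaw 89.99 rz total rad -0.0002
slide total (after turn) [-0.0002 -0.0008  0.0403]
tilt fix rotvec [0.0049 0.0006 0.    ] q [ -4.  28. 101.  -0.  50. -94.]
```

View pics/w14.png

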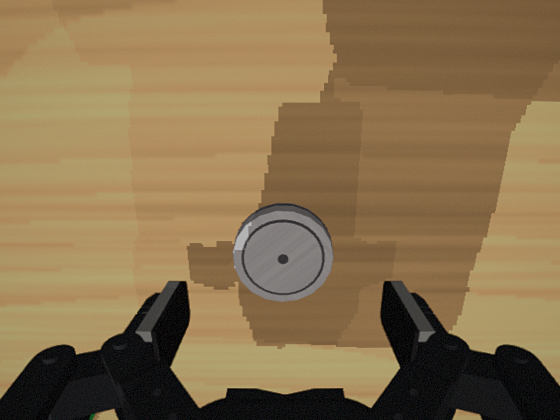

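Turntable centre at (283,259), midway between the fingers (285). Descend and grip.

jog_arm(dr=[[0,0,0],[0,0,0],[0,0,0],[0,0,0],[0,0,0],[0,0,0],[0,0,0],[0,0,0],[0,0,0],[0,0,0]], slide=[[-0.0002,-0.0006,0.015],[0,0,0.015],[0,0,0.008],[0,0,0.002],[0,0,0],[0,0,0],[0,0,0],[0,0,0],[0,0,0],[0,0,0]], gripper=[1,1,1,1,1,1,-1,-1,-1,-1], force=40)

```text
time_s: 22.1
position: [0.4647, 0.0884, 0.0125]
tool_rot: [[0.0, 1.0, 0.003], [1.0, -0.0, -0.001], [-0.001, 0.003, -1.0]]
ft_force: [-2.1, 0.0, 7.4]
grip_width: 0.0533
```

```bash
python3 - <<'E'
from h import *
from rig import viewer
import pickle
plan([.4652,.0884,.013],90)
d=viewer.get_image("wrist");cv2.imwrite("pics/w15.png",d["pixels"])
E
```

```text
pos [0.4647 0.0884 0.0125] slide total (cur tool) [ 0.      0.0005 -0.0005] w 0.0533 t 22.1 F [-2.1  0.   7.4]
toolx yaw 89.99 rz total rad -0.0002
slide total (after turn) [ 0.      0.0005 -0.0005]
tilt fix rotvec [0.0028 0.0005 0.    ] q [ -4.  32. 104.  -0.  44. -94.]
```

View pics/w15.png

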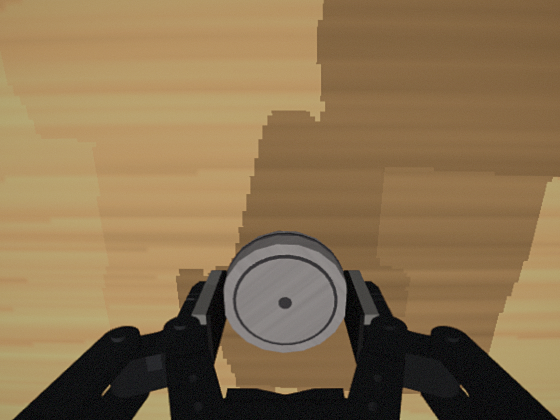

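jog_arm(dr=[[0,0,0],[0,0,0],[0,0,0],[0,0,0],[0,0,0.111],[0,0,0.111],[0,0,0.111],[0,0,0],[0,0,0],[0,0,0]], slide=[[0,0,-0.01],[0,0,-0.04],[0,0,-0.045],[0,0,-0.045],[0,0,0],[0,0,0],[0,0,0],[0,0,0],[0,0,0],[0,0,0]], gripper=[-1,-1,-1,-1,-1,-1,-1,-1,-1,-1])

```text
time_s: 23.15
position: [0.4642, 0.0884, 0.1519]
tool_rot: [[0.325, 0.946, 0.002], [0.946, -0.325, -0.0], [0.0, 0.002, -1.0]]
ft_force: [0.4, -1.2, -0.5]
grip_width: 0.0531
```

```bash
python3 - <<'E'
from h import *
plan([.5088,-.317,.15],71)
E
```

```text
pos [0.4642 0.0884 0.1519] slide total (cur tool) [-0.3689  0.174   0.0022] w 0.0531 t 23.15 F [ 0.4 -1.2 -0.5]
toolx yaw 71.03 rz total rad 0.0005
slide total (after turn) [-0.3688  0.1742  0.0022]
tilt fix rotvec [ 0.0018 -0.0002  0.    ] q [ -4.  20.  95.  -0.  66. -75.]
```

jog_arm(dr=[[0,0,0],[0,0,0],[0,0,0],[0,0,0],[0,0,0],[0,0,0],[0,0,0],[0,0,0],[0,0,0],[0,0,0]], slide=[[-0.042,0.0198,0],[-0.042,0.0198,0],[-0.042,0.0198,0],[-0.042,0.0198,0],[-0.042,0.0198,0],[-0.042,0.0198,0],[-0.042,0.0198,0],[-0.042,0.0198,0],[-0.033,0.0156,0],[0,0,0]], gripper=[-1,-1,-1,-1,-1,-1,-1,-1,-1,-1])

```text
time_s: 24.15
position: [0.5077, -0.3216, 0.1514]
tool_rot: [[0.33, 0.944, 0.002], [0.944, -0.33, -0.002], [-0.001, 0.003, -1.0]]
ft_force: [-0.4, -0.2, -1.7]
grip_width: 0.0532
```

jog_arm(dr=[[0,0,0],[0,0,0],[0,0,0],[0,0,0],[0,0,0],[0,0,0],[0,0,0],[0,0,0],[0,0,0],[0,0,0]], slide=[[0,0,0],[0,0,0.015],[0,0,0.015],[0,0,0.01],[0,0,0],[0,0,0],[0,0,0],[0,0,0],[0,0,0],[0,0,0]], gripper=[-1,-1,-1,-1,-1,-1,-1,-1,-1,-1])

```text
time_s: 25.15
position: [0.508, -0.3173, 0.1123]
tool_rot: [[0.327, 0.945, 0.002], [0.945, -0.327, -0.001], [0.0, 0.002, -1.0]]
ft_force: [-0.1, 0.2, -1.4]
grip_width: 0.0531
```

```bash
python3 - <<'E'
from h import *
from rig import viewer
import pickle
plan([.5088,-.317,.0885],71)
d=viewer.get_image("wrist");cv2.imwrite("pics/w16.png",d["pixels"])
E
```

```text
pos [ 0.508  -0.3173  0.1123] slide total (cur tool) [0.0005 0.0006 0.0238] w 0.0531 t 25.15 F [-0.1  0.2 -1.4]
toolx yaw 70.9 rz total rad -0.0017
slide total (after turn) [0.0005 0.0006 0.0238]
tilt fix rotvec [ 0.0023 -0.     -0.    ] q [ -43.   33.   77.    0.   69. -114.]
```

View pics/w16.png

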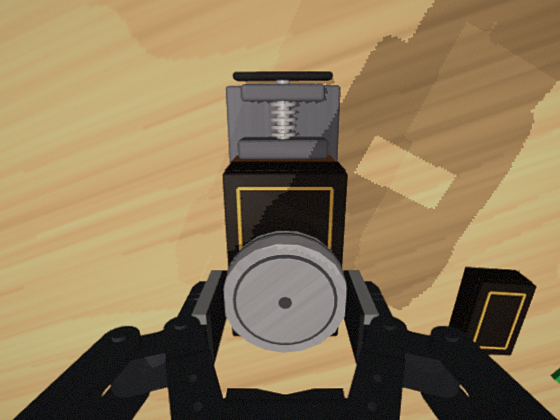

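Turntable (centre 285,303) is over the lid (225–346), centred. Lower gently.

jog_arm(dr=[[0,0,0],[0,0,0],[0,0,0],[0,0,0],[0,0,0],[0,0,0],[0,0,0],[0,0,0],[0,0,0],[0,0,0]], slide=[[0.0005,0.0006,0.008],[0,0,0.006],[0,0,0.005],[0,0,0.003],[0,0,0.001],[0,0,0.0005],[0,0,0],[0,0,0],[0,0,0],[0,0,0]], gripper=[-1,-1,-1,-1,-1,-1,-1,-1,-1,-1])

```text
time_s: 26.2
position: [0.5088, -0.317, 0.0886]
tool_rot: [[0.327, 0.945, 0.002], [0.945, -0.327, -0.001], [0.0, 0.002, -1.0]]
ft_force: [0.2, -0.6, -2.7]
grip_width: 0.0532
```

```bash
python3 - <<'E'
from h import *
plan([.5088,-.317,.0885],71)
E
```

```text
pos [ 0.5088 -0.317   0.0886] slide total (cur tool) [-0.     -0.      0.0001] w 0.0532 t 26.2 F [ 0.2 -0.6 -2.7]
toolx yaw 70.9 rz total rad -0.0017
slide total (after turn) [-0.     -0.      0.0001]
tilt fix rotvec [ 0.0021 -0.0002  0.    ] q [ -43.   35.   79.    0.   66. -114.]
```

jog_arm(dr=[[0,0,0],[0,0,0],[0,0,0],[0,0,0],[0,0,0],[0,0,0],[0,0,0],[0,0,0],[0,0,0],[0,0,0]], slide=[[0,0,0.0005],[0,0,0],[0,0,0.0005],[0,0,0],[0,0,0],[0,0,0],[0,0,0],[0,0,0],[0,0,0],[0,0,0]], gripper=[-1,-1,-1,-1,-1,-1,-1,-1,-1,-1])

```text
time_s: 27.2
position: [0.5088, -0.317, 0.0885]
tool_rot: [[0.327, 0.945, 0.002], [0.945, -0.327, -0.001], [-0.0, 0.003, -1.0]]
ft_force: [-2.3, 1.8, 8.4]
grip_width: 0.0534
```

```bash
python3 - <<'E'
from h import *
from rig import viewer
plan([.5088,-.317,.0885],71)
d=viewer.get_image("scene");cv2.imwrite("pics/s17.png",cv2.resize(d["pixels"][110:220,100:240],None,fx=4,fy=4,interpolation=2))
E
```

```text
pos [ 0.5088 -0.317   0.0885] slide total (cur tool) [-0. -0.  0.] w 0.0534 t 27.2 F [-2.3  1.8  8.4]
toolx yaw 70.91 rz total rad -0.0016
slide total (after turn) [-0. -0.  0.]
tilt fix rotvec [0.0027 0.0003 0.    ] q [ -43.   35.   79.    0.   66. -114.]
```

View pics/s17.png

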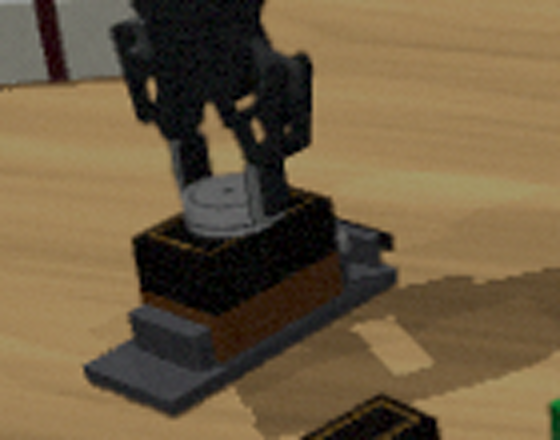

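Contact (8.4 N), turntable flat on the lid. Release.

jog_arm(dr=[[0,0,0],[0,0,0],[0,0,0],[0,0,0],[0,0,0],[0,0,0],[0,0,0],[0,0,0],[0,0,0],[0,0,0]], slide=[[0,0,0],[0,0,0],[0,0,0],[0,0,0],[0,0,-0.01],[0,0,-0.03],[0,0,-0.045],[0,0,-0.045],[0,0,0],[0,0,0]], gripper=[1,1,1,1,1,1,1,1,1,1])

```text
time_s: 28.25
position: [0.5086, -0.317, 0.219]
tool_rot: [[0.327, 0.945, 0.004], [0.945, -0.327, -0.002], [-0.001, 0.004, -1.0]]
ft_force: [-0.5, -0.0, -0.3]
grip_width: 0.0852
```

```bash
python3 - <<'E'
from h import *
from rig import viewer
import pickle
plan([.5,.088,.2],90)
d=viewer.get_image("wrist");pickle.dump(d,open("w18.pkl","wb"));cv2.imwrite("pics/w18.png",d["pixels"])
cv2.imwrite("pics/w18a.png",cv2.resize(d["pixels"][140:275,225:345],None,fx=4,fy=4,interpolation=2))
E
```

```text
pos [ 0.5086 -0.317   0.219 ] slide total (cur tool) [ 0.3799 -0.1407  0.018 ] w 0.0852 t 28.25 F [-0.5 -0.  -0.3]
toolx yaw 70.91 rz total rad -0.3333
slide total (after turn) [ 0.405  -0.0087  0.0186]
tilt fix rotvec [0.0043 0.0008 0.    ] q [ -43.   28.   69.    0.   84. -114.]
```

View pics/w18a.png

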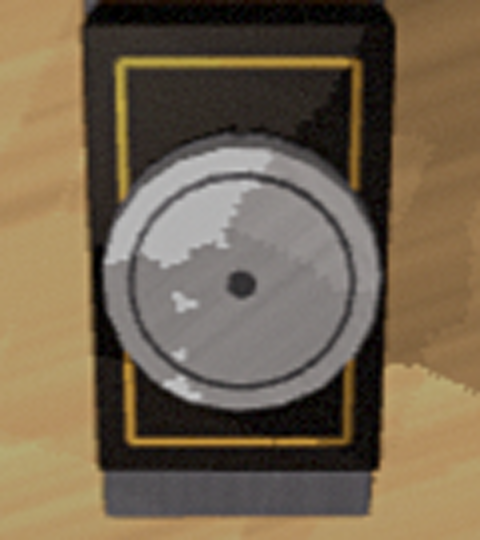

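```bash
python3 - <<'E'
import pickle,numpy as np
from h import *
np.set_printoptions(precision=4,suppress=True)
W=pickle.load(open("w18.pkl","rb"))
o=lambda p,k,ox,oy:(np.array(p,float)+.5)/k-.5+[ox,oy]
A=atz(W,o([(117,62),(361,60),(350,440),(128,443)],4,225,140),.076);print(A.mean(0))
print(atz(W,o([(241,284)],4,225,140),.092))
# dolphin from top image + w13, rough: foot, nose, tail
T=pickle.load(open("fix.pkl","rb"))["top"]
print("axis body (top, z=.05)",atz(T,o([(57,73),(108,180)],4,190,170),.05))
E
python3 - <<'E'
import cv2
t=cv2.imread("pics/top0.png");cv2.imwrite("pics/td.png",cv2.resize(t[180:230,190:235],None,fx=12,fy=12,interpolation=2))
E
```

```text
[ 0.5088 -0.3165  0.076 ]
[[ 0.5091 -0.3161  0.092 ]]
axis body (top, z=.05) [[0.6659 0.1931 0.05  ]
 [0.6022 0.1551 0.05  ]]
```

View pics/td.png

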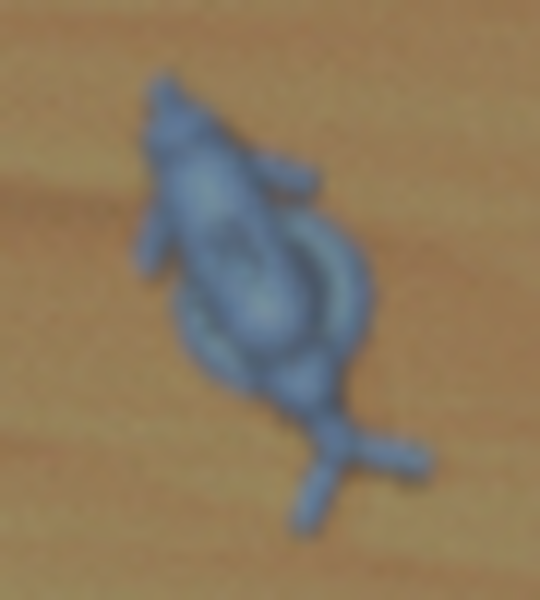

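Turntable (0.5091,−0.3161) against lid (0.5088,−0.3165): centred. Now to the dolphin (yaw ≈ 31° from the top view).

jog_arm(dr=[[0,0,0],[0,0,0],[0,0,0],[0,0,0],[0,0,0],[0,0,0],[0,0,0],[0,0,0],[0,0,0],[0,0,0]], slide=[[0.049,-0.001,0],[0.049,-0.001,0],[0.049,-0.001,0],[0.049,-0.001,0],[0.049,-0.001,0],[0.049,-0.001,0],[0.049,-0.001,0],[0.049,-0.001,0],[0.049,0,0],[0.049,0,0]], gripper=[1,1,1,1,1,1,1,1,1,1])

```text
time_s: 29.3
position: [0.6612, 0.1508, 0.2161]
tool_rot: [[0.327, 0.945, -0.001], [0.945, -0.327, -0.001], [-0.001, -0.001, -1.0]]
ft_force: [1.2, -0.6, 0.8]
grip_width: 0.0853
```

```bash
python3 - <<'E'
from h import *
plan([.681,.205,.22],120.8)
E
```

```text
pos [0.6612 0.1508 0.2161] slide total (cur tool) [ 0.0577  0.001  -0.004 ] w 0.0853 t 29.3 F [ 1.2 -0.6  0.8]
toolx yaw 70.91 rz total rad -0.8708
slide total (after turn) [ 0.0364  0.0448 -0.004 ]
tilt fix rotvec [-0.0007  0.001   0.    ] q [  3.  36.  54.  -0.  90. -68.]
```

jog_arm(dr=[[0,0,-0.145],[0,0,-0.145],[0,0,-0.145],[0,0,-0.145],[0,0,-0.145],[0,0,-0.145],[0,0,0],[0,0,0],[0,0,0],[0,0,0]], slide=[[0,0,0],[0,0,0],[0,0,0],[0,0,0],[0,0,0],[0,0,0],[0.018,0.022,-0.004],[0.018,0.022,0],[0,0,0],[0,0,0]], gripper=[1,1,1,1,1,1,1,1,1,1])

```text
time_s: 30.3
position: [0.6803, 0.2024, 0.2199]
tool_rot: [[-0.512, 0.859, -0.001], [0.859, 0.512, -0.001], [-0.0, -0.001, -1.0]]
ft_force: [0.0, 0.1, 0.2]
grip_width: 0.0857
```

```bash
python3 - <<'E'
from h import *
from rig import viewer
import pickle
plan([.634,.177,.12],120.8)
d=viewer.get_image("wrist");pickle.dump(d,open("w19.pkl","wb"));cv2.imwrite("pics/w19.png",d["pixels"])
E
```

```text
pos [0.6803 0.2024 0.2199] slide total (cur tool) [ 0.002  -0.0526  0.0999] w 0.0857 t 30.3 F [0.  0.1 0.2]
toolx yaw 120.8 rz total rad -0.0001
slide total (after turn) [ 0.002  -0.0526  0.0999]
tilt fix rotvec [-0.0015  0.0004  0.    ] q [   7.   40.   46.   -0.   94. -114.]
```

View pics/w19.png

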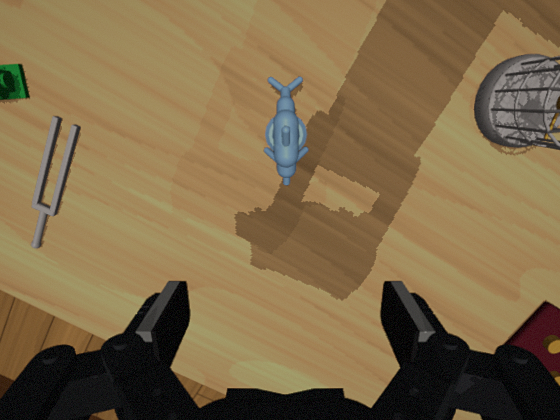

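```bash
python3 - <<'E'
import cv2
t=cv2.imread("pics/w19.png");cv2.imwrite("pics/w19a.png",cv2.resize(t[70:195,255:320],None,fx=6,fy=6,interpolation=2)[:,:][0:600] if 0 else cv2.resize(t[72:192,255:320],None,fx=5,fy=5,interpolation=2))
E
```

```text
(no output)
```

View pics/w19a.png

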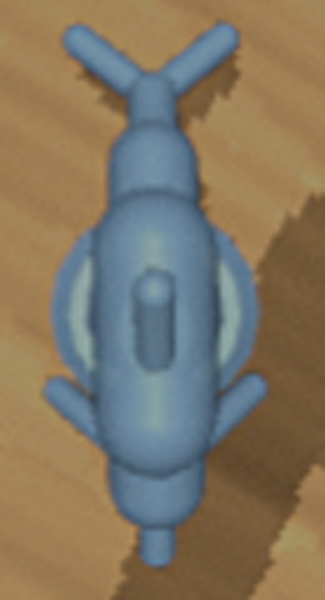

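```bash
python3 - <<'E'
import pickle,numpy as np
from h import *
np.set_printoptions(precision=4,suppress=True)
W=pickle.load(open("w19.pkl","rb"))
o=lambda p,k,ox,oy:(np.array(p,float)+.5)/k-.5+[ox,oy]
B=atz(W,o([(152,110),(157,190),(157,475),(157,520)],5,255,72),.05);print(B,"mid body",B[1:3].mean(0),np.linalg.norm(B[2]-B[1]))
print("yaw",np.degrees(np.arctan2(*(B[2]-B[1])[[1,0]])),np.degrees(np.arctan2(*(B[3]-B[0])[[1,0]])))
F=atz(W,o([(53,310),(260,310),(157,310)],5,255,72),.004);print("foot",F,np.linalg.norm(F[0]-F[1]))
# two-view height of body mid using top (crop 12x)
T=pickle.load(open("fix.pkl","rb"))["top"]
X=tri([(W,o([(157,332)],5,255,72)),(T,o([(238,255)],12,190,180))]);print(X)
E
```

```text
[[0.6031 0.1579 0.05  ]
 [0.6138 0.1652 0.05  ]
 [0.6558 0.1903 0.05  ]
 [0.6628 0.1945 0.05  ]] mid body [0.6348 0.1778 0.05  ] 0.048895604369309044
yaw 30.837975816406654 31.525025531238292
foot [[0.6449 0.1598 0.004 ]
 [0.6237 0.1954 0.004 ]
 [0.6342 0.1777 0.004 ]] 0.041459747289463784
(array([[0.6349, 0.1771, 0.0475]]), array([0.0006]))
```

jog_arm(dr=[[0,0,-0.003],[0,0,0],[0,0,0],[0,0,0],[0,0,0],[0,0,0],[0,0,0],[0,0,0],[0,0,0],[0,0,0]], slide=[[0,0,0],[0.0013,-0.026,0],[0.0012,-0.026,0],[0,0,0.03],[0,0,0.03],[0,0,0.03],[0,0,0.02],[0,0,0],[0,0,0],[0,0,0]], gripper=[1,1,1,1,1,1,1,1,1,1])

```text
time_s: 31.35
position: [0.6357, 0.1773, 0.1133]
tool_rot: [[-0.514, 0.858, 0.005], [0.858, 0.514, -0.0], [-0.003, 0.004, -1.0]]
ft_force: [0.2, -0.2, 0.2]
grip_width: 0.0854
```

```bash
python3 - <<'E'
from h import *
from rig import viewer
import pickle
plan([.6345,.1778,.047],121)
d=viewer.get_image("wrist");pickle.dump(d,open("w20.pkl","wb"));cv2.imwrite("pics/w20.png",d["pixels"])
E
```

```text
pos [0.6357 0.1773 0.1133] slide total (cur tool) [ 0.0012 -0.0011  0.0663] w 0.0854 t 31.35 F [ 0.2 -0.2  0.2]
toolx yaw 120.91 rz total rad -0.0017
slide total (after turn) [ 0.0012 -0.0011  0.0663]
tilt fix rotvec [ 0.0039  0.0026 -0.    ] q [   5.   39.   66.   -0.   75. -116.]
```

View pics/w20.png

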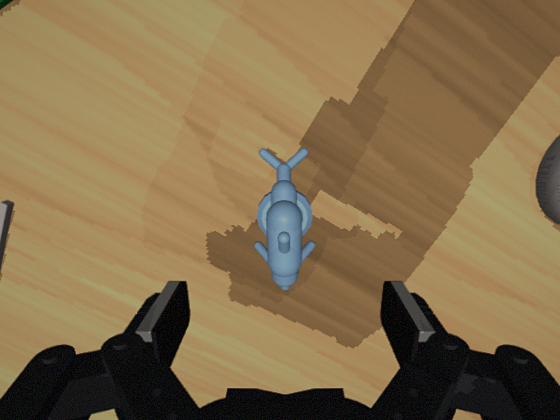

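Dolphin body (285, 205–285) is on the mid line between the fingers (189/382). Descend, then grip lightly.

jog_arm(dr=[[0,0,0],[0,0,0],[0,0,0],[0,0,0],[0,0,0],[0,0,0],[0,0,0],[0,0,0],[0,0,0],[0,0,0]], slide=[[0.0006,-0.0006,0.02],[0,0,0.02],[0,0,0.015],[0,0,0.009],[0,0,0],[0,0,0],[0,0,0],[0,0,0],[0,0,0],[0,0,0]], gripper=[1,1,1,1,1,1,0,0,0,0], force=25)

```text
time_s: 32.4
position: [0.6344, 0.1778, 0.0479]
tool_rot: [[-0.514, 0.858, 0.002], [0.858, 0.514, -0.0], [-0.002, 0.002, -1.0]]
ft_force: [-0.1, -0.2, 1.2]
grip_width: 0.0427
```

```bash
python3 - <<'E'
from h import *
from rig import viewer
import pickle
plan([.6345,.1778,.047],121)
d=viewer.get_image("wrist");pickle.dump(d,open("w21.pkl","wb"));cv2.imwrite("pics/w21.png",d["pixels"])
d=viewer.get_image("scene");cv2.imwrite("pics/s21.png",cv2.resize(d["pixels"][170:280,310:450],None,fx=4,fy=4,interpolation=2))
E
```

```text
pos [0.6344 0.1778 0.0479] slide total (cur tool) [-0.      0.0001  0.0009] w 0.0427 t 32.4 F [-0.1 -0.2  1.2]
toolx yaw 120.92 rz total rad -0.0013
slide total (after turn) [-0.      0.0001  0.0009]
tilt fix rotvec [ 0.0017  0.0015 -0.    ] q [   5.   43.   70.   -0.   67. -116.]
```

View pics/w21.png

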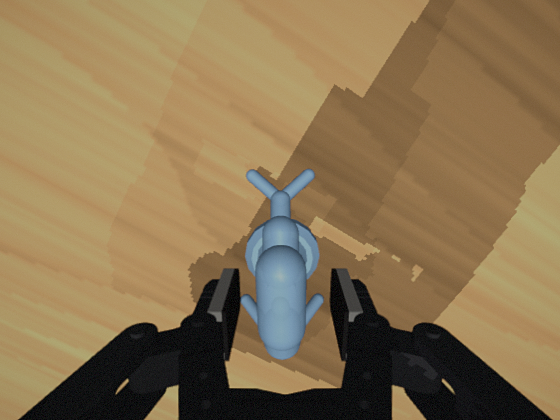

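View pics/s21.png

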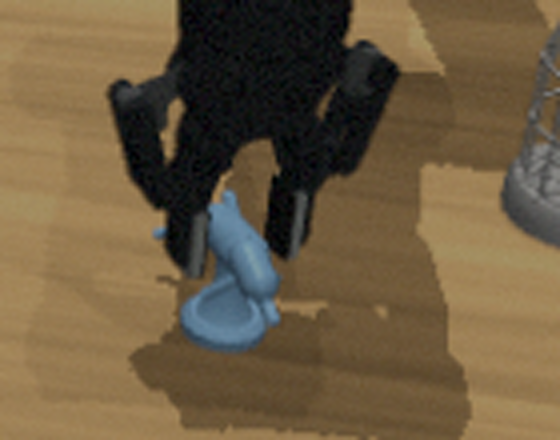

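Body centre column 281 vs finger mid 285: shift ~1.3 mm, then close.

jog_arm(dr=[[0,0,0],[0,0,0],[0,0,0],[0,0,0],[0,0,0],[0,0,0],[0,0,0],[0,0,0],[0,0,0],[0,0,0]], slide=[[-0.0013,0,0.0005],[0,0,0],[0,0,0],[0,0,0],[0,0,0],[0,0,0],[0,0,0],[0,0,0],[0,0,0],[0,0,0]], gripper=[0,0,-0.2,-0.3,-0.4,-0.5,-1,-1,-1,-1], force=25)

```text
time_s: 33.5
position: [0.635, 0.1766, 0.0472]
tool_rot: [[-0.514, 0.858, 0.002], [0.858, 0.514, -0.0], [-0.001, 0.002, -1.0]]
ft_force: [-0.8, -0.3, 1.1]
grip_width: 0.0213
```

```bash
python3 - <<'E'
from h import *
from rig import viewer
import pickle
plan([.6345,.1778,.047],121)
d=viewer.get_image("wrist");pickle.dump(d,open("w22.pkl","wb"));cv2.imwrite("pics/w22.png",d["pixels"])
E
```

```text
pos [0.635  0.1766 0.0472] slide total (cur tool) [0.0013 0.0002 0.0002] w 0.0213 t 33.5 F [-0.8 -0.3  1.1]
toolx yaw 120.92 rz total rad -0.0014
slide total (after turn) [0.0013 0.0002 0.0002]
tilt fix rotvec [0.0015 0.0014 0.    ] q [   5.   43.   70.   -0.   67. -116.]
```

View pics/w22.png

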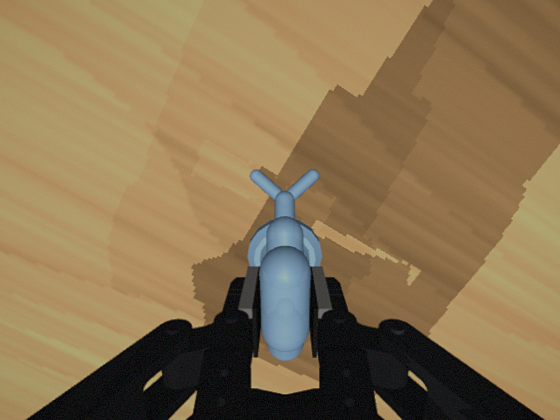

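jog_arm(dr=[[0,0,0],[0,0,0],[0,0,0],[0,0,0],[0,0,0],[0,0,0],[0,0,0],[0,0,0],[0,0,0],[0,0,0]], slide=[[0,0,0],[0,0,0],[0,0,-0.005],[0,0,-0.01],[0,0,-0.015],[0,0,-0.02],[0,0,-0.02],[0,0,-0.015],[0,0,-0.01],[0,0,-0.005]], gripper=[-1,-1,-1,-1,-1,-1,-1,-1,-1,-1], force=35)

```text
time_s: 34.55
position: [0.6349, 0.1768, 0.1483]
tool_rot: [[-0.514, 0.858, 0.003], [0.858, 0.514, -0.0], [-0.002, 0.003, -1.0]]
ft_force: [0.1, -0.3, -1.8]
grip_width: 0.0203
```

```bash
python3 - <<'E'
from h import *
from rig import viewer
import pickle
plan([.5090,-.3165,.2],110)
d=viewer.get_image("wrist");cv2.imwrite("pics/w23.png",d["pixels"])
d=viewer.get_image("scene");cv2.imwrite("pics/s23.png",cv2.resize(d["pixels"][120:260,310:450],None,fx=4,fy=4,interpolation=2))
E
```

```text
pos [0.6349 0.1768 0.1483] slide total (cur tool) [-0.3585 -0.3614 -0.0519] w 0.0203 t 34.55 F [ 0.1 -0.3 -1.8]
toolx yaw 120.92 rz total rad 0.1907
slide total (after turn) [-0.4205 -0.2869 -0.0516]
tilt fix rotvec [0.0027 0.0019 0.    ] q [   5.   37.   64.   -0.   79. -116.]
```

View pics/s23.png

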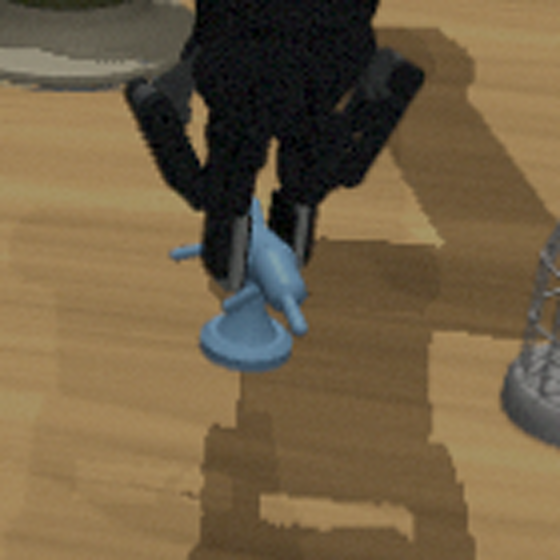

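View pics/w23.png

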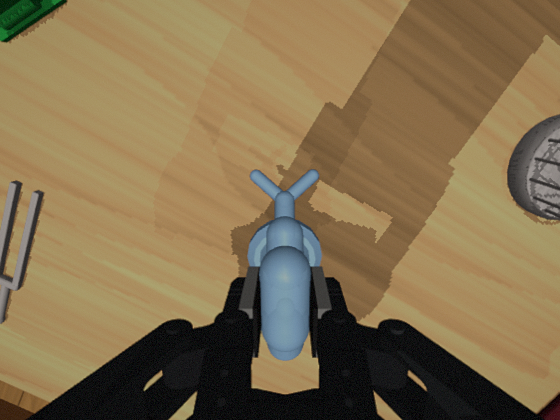

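jog_arm(dr=[[0,0,0],[0,0,0],[0,0,0],[0,0,0.07],[0,0,0.09],[0,0,0.1],[0,0,0.1],[0,0,0.1],[0,0,0.09],[0,0,0.06]], slide=[[0,0,-0.015],[0,0,-0.02],[0,0,-0.015],[0,0,0],[0,0,0],[0,0,0],[0,0,0],[0,0,0],[0,0,0],[0,0,0]], gripper=[-1,-1,-1,-1,-1,-1,-1,-1,-1,-1])

```text
time_s: 35.65
position: [0.6344, 0.1767, 0.1959]
tool_rot: [[0.074, 0.997, -0.0], [0.997, -0.074, -0.001], [-0.001, -0.0, -1.0]]
ft_force: [0.0, -0.7, -1.8]
grip_width: 0.0208
```

```bash
python3 - <<'E'
from h import *
plan([.5090,-.3165,.2],86)
E
```

```text
pos [0.6344 0.1767 0.1959] slide total (cur tool) [-0.501  -0.0888 -0.0037] w 0.0208 t 35.65 F [ 0.  -0.7 -1.8]
toolx yaw 85.78 rz total rad -0.0038
slide total (after turn) [-0.5007 -0.0907 -0.0037]
tilt fix rotvec [-0.0001  0.0007  0.    ] q [  5.  35.  60.  -0.  86. -80.]
```

jog_arm(dr=[[0,0,0],[0,0,0],[0,0,0],[0,0,0],[0,0,0],[0,0,0],[0,0,0],[0,0,0],[0,0,0],[0,0,0]], slide=[[-0.01,-0.0018,0],[-0.02,-0.0035,0],[-0.03,-0.0053,0],[-0.036,-0.0064,0],[-0.036,-0.0064,0],[-0.036,-0.0064,0],[-0.036,-0.0064,0],[-0.036,-0.0064,0],[-0.036,-0.0064,0],[-0.036,-0.0064,0]], gripper=[-1,-1,-1,-1,-1,-1,-1,-1,-1,-1])

```text
time_s: 36.65
position: [0.5563, -0.1324, 0.1967]
tool_rot: [[0.069, 0.998, 0.001], [0.998, -0.069, -0.0], [-0.0, 0.001, -1.0]]
ft_force: [0.7, -0.6, -1.4]
grip_width: 0.0206
```

jog_arm(dr=[[0,0,0],[0,0,0],[0,0,0],[0,0,0],[0,0,0],[0,0,0],[0,0,0],[0,0,0],[0,0,0],[0,0,0]], slide=[[-0.036,-0.0064,0],[-0.036,-0.0064,0],[-0.036,-0.0064,0],[-0.036,-0.0064,0],[-0.025,-0.0044,0],[-0.012,-0.0021,0],[-0.008,-0.0014,0],[0,0,0],[0,0,0],[0,0,0]], gripper=[-1,-1,-1,-1,-1,-1,-1,-1,-1,-1])

```text
time_s: 37.65
position: [0.5112, -0.3157, 0.1972]
tool_rot: [[0.069, 0.998, 0.002], [0.998, -0.069, -0.0], [-0.0, 0.002, -1.0]]
ft_force: [-0.2, -0.1, -0.9]
grip_width: 0.0208
```

```bash
python3 - <<'E'
from h import *
from rig import viewer
import pickle
plan([.5090,-.3165,.1392],86)
d=viewer.get_image("wrist");cv2.imwrite("pics/w24.png",d["pixels"])
E
```

```text
pos [ 0.5112 -0.3157  0.1972] slide total (cur tool) [-0.0009 -0.0022  0.058 ] w 0.0208 t 37.65 F [-0.2 -0.1 -0.9]
toolx yaw 86.06 rz total rad 0.0011
slide total (after turn) [-0.0009 -0.0022  0.058 ]
tilt fix rotvec [ 0.002   0.0001 -0.    ] q [ -43.   29.   70.    0.   81. -129.]
```

View pics/w24.png

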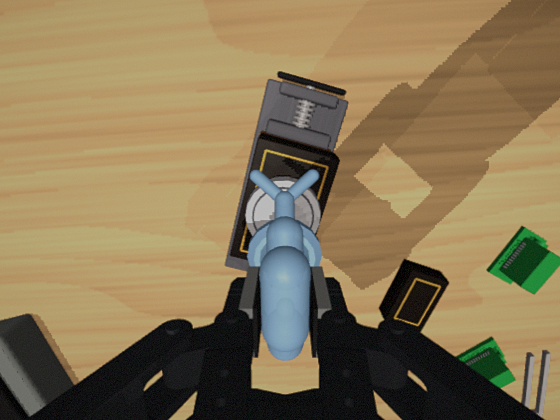

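Dolphin upright in the grip, above the turntable (283,208). Adjust laterally and lower to about 8 mm above.

jog_arm(dr=[[0,0,0],[0,0,0],[0,0,0],[0,0,0],[0,0,0],[0,0,0],[0,0,0],[0,0,0],[0,0,0],[0,0,0]], slide=[[-0.0009,-0.002,0],[0,0,0.008],[0,0,0.012],[0,0,0.012],[0,0,0.01],[0,0,0.006],[0,0,0],[0,0,0],[0,0,0],[0,0,0]], gripper=[-1,-1,-1,-1,-1,-1,-1,-1,-1,-1])

```text
time_s: 38.7
position: [0.509, -0.3177, 0.1496]
tool_rot: [[0.07, 0.998, 0.003], [0.998, -0.07, -0.001], [-0.001, 0.003, -1.0]]
ft_force: [-1.2, 0.2, -0.4]
grip_width: 0.0207
```

```bash
python3 - <<'E'
from h import *
from rig import viewer
import pickle
plan([.5090,-.3165,.1392],86)
d=viewer.get_image("wrist");pickle.dump(d,open("w25.pkl","wb"));cv2.imwrite("pics/w25.png",d["pixels"])
d=viewer.get_image("scene");pickle.dump(d,open("s25.pkl","wb"));cv2.imwrite("pics/s25.png",cv2.resize(d["pixels"][80:220,100:240],None,fx=4,fy=4,interpolation=2))
d=viewer.get_image("top");cv2.imwrite("pics/t25.png",cv2.resize(d["pixels"][200:330,350:480],None,fx=4,fy=4,interpolation=2))
E
```

```text
pos [ 0.509  -0.3177  0.1496] slide total (cur tool) [ 0.0012 -0.0001  0.0104] w 0.0207 t 38.7 F [-1.2  0.2 -0.4]
toolx yaw 85.98 rz total rad -0.0004
slide total (after turn) [ 0.0012 -0.0001  0.0104]
tilt fix rotvec [0.0027 0.0009 0.    ] q [ -43.   31.   75.    0.   74. -129.]
```

View pics/w25.png

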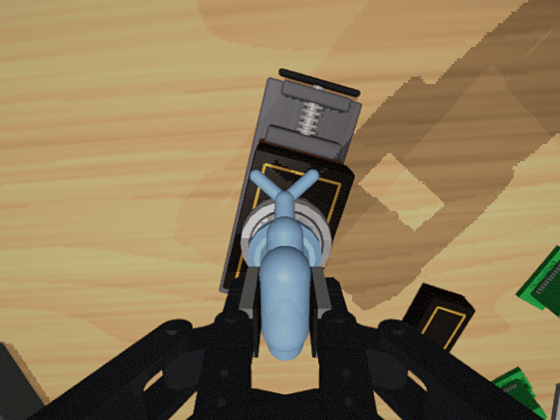

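View pics/s25.png

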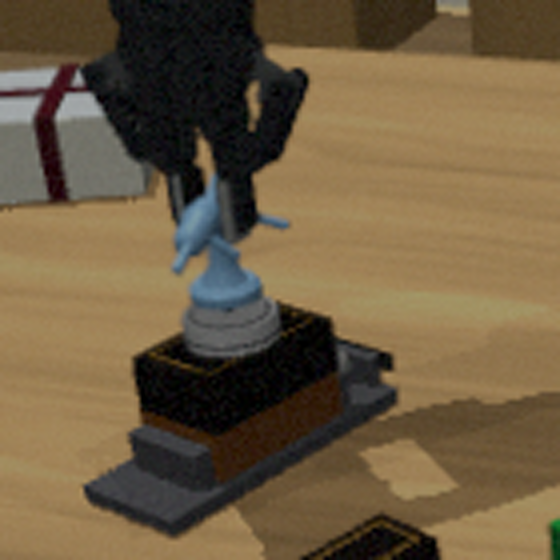

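Foot is centred over the turntable to ~1 mm. Lower slowly.

jog_arm(dr=[[0,0,0],[0,0,0],[0,0,0],[0,0,0],[0,0,0],[0,0,0],[0,0,0],[0,0,0],[0,0,0],[0,0,0]], slide=[[0.001,0,0.002],[0,0,0.002],[0,0,0.002],[0,0,0.001],[0,0,0.001],[0,0,0.0005],[0,0,0],[0,0,0],[0,0,0],[0,0,0]], gripper=[-1,-1,-1,-1,-1,-1,-1,-1,-1,-1])

```text
time_s: 39.85
position: [0.509, -0.3166, 0.1406]
tool_rot: [[0.07, 0.998, 0.002], [0.998, -0.07, -0.001], [-0.0, 0.002, -1.0]]
ft_force: [-0.4, 0.1, -0.2]
grip_width: 0.0206
```

```bash
python3 - <<'E'
from h import *
plan([.5090,-.3165,.1392],86)
E
```

```text
pos [ 0.509  -0.3166  0.1406] slide total (cur tool) [0.0001 0.     0.0014] w 0.0206 t 39.85 F [-0.4  0.1 -0.2]
toolx yaw 85.97 rz total rad -0.0005
slide total (after turn) [0.0001 0.     0.0014]
tilt fix rotvec [ 0.002   0.0004 -0.    ] q [ -43.   32.   75.    0.   73. -129.]
```

jog_arm(dr=[[0,0,0],[0,0,0],[0,0,0],[0,0,0],[0,0,0],[0,0,0],[0,0,0],[0,0,0],[0,0,0],[0,0,0]], slide=[[0,0,0.0005],[0,0,0],[0,0,0.0005],[0,0,0],[0,0,0.0005],[0,0,0],[0,0,0],[0,0,0],[0,0,0],[0,0,0]], gripper=[-1,-1,-1,-1,-1,-1,-1,-1,-1,-1])

```text
time_s: 40.85
position: [0.509, -0.3167, 0.1392]
tool_rot: [[0.07, 0.998, 0.002], [0.998, -0.07, -0.001], [-0.001, 0.002, -1.0]]
ft_force: [-0.3, 0.4, 1.3]
grip_width: 0.0208
```

```bash
python3 - <<'E'
from h import *
plan([.5090,-.3165,.1392],86)
E
```

```text
pos [ 0.509  -0.3167  0.1392] slide total (cur tool) [ 0.0002  0.     -0.    ] w 0.0208 t 40.85 F [-0.3  0.4  1.3]
toolx yaw 85.97 rz total rad -0.0005
slide total (after turn) [ 0.0002  0.     -0.    ]
tilt fix rotvec [0.0021 0.0005 0.    ] q [ -43.   32.   75.    0.   73. -129.]
```

jog_arm(dr=[[0,0,0],[0,0,0],[0,0,0],[0,0,0],[0,0,0],[0,0,0],[0,0,0],[0,0,0],[0,0,0],[0,0,0]], slide=[[0,0,0.0005],[0,0,0],[0,0,0],[0,0,0],[0,0,0],[0,0,0],[0,0,0],[0,0,0],[0,0,0],[0,0,0]], gripper=[-1,-1,-1,-1,-1,-1,-1,-1,-1,-1])

```text
time_s: 41.85
position: [0.509, -0.3168, 0.1391]
tool_rot: [[0.07, 0.998, 0.003], [0.998, -0.07, -0.001], [-0.001, 0.003, -1.0]]
ft_force: [-1.5, 0.3, 5.5]
grip_width: 0.0207
```

```bash
python3 - <<'E'
from h import *
from rig import viewer
plan([.5090,-.3165,.1392],86)
d=viewer.get_image("scene");cv2.imwrite("pics/s26.png",cv2.resize(d["pixels"][80:220,100:240],None,fx=4,fy=4,interpolation=2))
E
```

```text
pos [ 0.509  -0.3168  0.1391] slide total (cur tool) [ 0.0003 -0.0001 -0.0001] w 0.0207 t 41.85 F [-1.5  0.3  5.5]
toolx yaw 85.97 rz total rad -0.0006
slide total (after turn) [ 0.0003 -0.0001 -0.0001]
tilt fix rotvec [0.0026 0.001  0.    ] q [ -43.   32.   75.    0.   73. -129.]
```

View pics/s26.png

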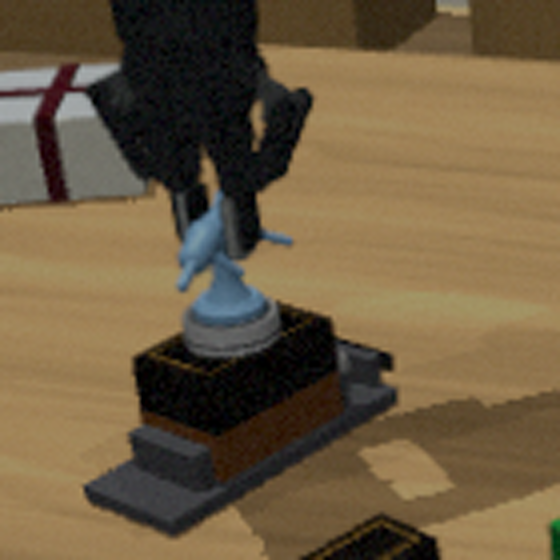

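The foot rests on the turntable, 5.5 N contact. Open slowly, then rise.

jog_arm(dr=[[0,0,0],[0,0,0],[0,0,0],[0,0,0],[0,0,0],[0,0,0],[0,0,0],[0,0,0],[0,0,0],[0,0,0]], slide=[[0,0,0],[0,0,0],[0,0,0],[0,0,0],[0,0,0],[0,0,0],[0,0,0],[0,0,0],[0,0,0],[0,0,0]], gripper=[-0.4,-0.3,-0.2,-0.1,0.2,0.5,1,1,1,1])

```text
time_s: 42.9
position: [0.5089, -0.3166, 0.1386]
tool_rot: [[0.07, 0.998, 0.002], [0.998, -0.07, -0.0], [-0.0, 0.002, -1.0]]
ft_force: [0.3, -0.9, -0.4]
grip_width: 0.0853
```

jog_arm(dr=[[0,0,0],[0,0,0],[0,0,0],[0,0,0],[0,0,0],[0,0,0],[0,0,0],[0,0,0],[0,0,0],[0,0,0]], slide=[[0,0,-0.01],[0,0,-0.02],[0,0,-0.03],[0,0,-0.03],[0,0,-0.03],[0,0,-0.02],[0,0,0],[0,0,0],[0,0,0],[0,0,0]], gripper=[1,1,1,1,1,1,1,1,1,1])

```text
time_s: 43.9
position: [0.5085, -0.3164, 0.2775]
tool_rot: [[0.07, 0.998, 0.0], [0.998, -0.07, 0.001], [0.001, 0.0, -1.0]]
ft_force: [-0.1, -0.3, -0.2]
grip_width: 0.0848
```

```bash
python3 - <<'E'
from h import *
from rig import viewer
import pickle
plan([.5090,-.3165,.1392],86)
d=viewer.get_image("wrist");pickle.dump(d,open("w27.pkl","wb"));cv2.imwrite("pics/w27.png",d["pixels"])
d=viewer.get_image("scene");cv2.imwrite("pics/s27f.png",d["pixels"]);cv2.imwrite("pics/s27.png",cv2.resize(d["pixels"][80:220,100:240],None,fx=4,fy=4,interpolation=2))
d=viewer.get_image("top");cv2.imwrite("pics/t27.png",d["pixels"])
E
```

```text
pos [ 0.5085 -0.3164  0.2775] slide total (cur tool) [-0.0002  0.0005  0.1383] w 0.0848 t 43.9 F [-0.1 -0.3 -0.2]
toolx yaw 85.97 rz total rad -0.0005
slide total (after turn) [-0.0002  0.0005  0.1383]
tilt fix rotvec [ 0.0002 -0.0011  0.    ] q [ -43.   26.   62.    0.   92. -129.]
```

View pics/w27.png

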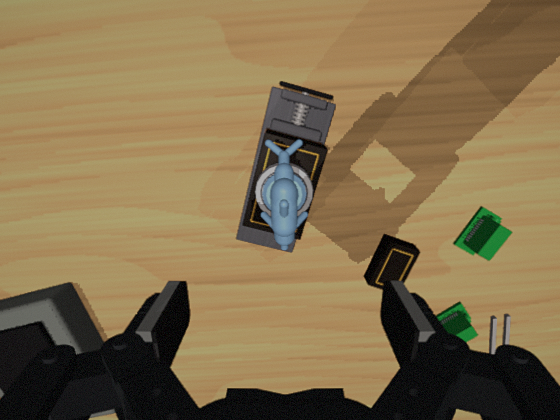

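View pics/s27.png

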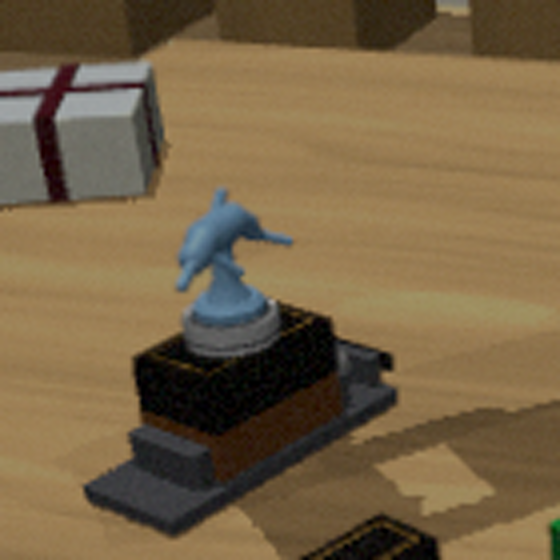

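View pics/s27f.png

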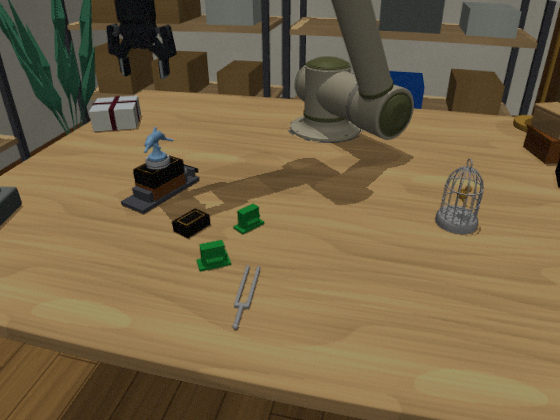

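The stack stands: dolphin upright on the turntable, its foot centred at about (230,310) in the crop. Small lid (191,222), fork and cage look unmoved in the scene view. Handing in.

```bash
python3 - <<'E'
from rig import env
print(env.close_job())
E
```

```text
the job is handed in; nothing more can be done
None
```

The music box is finished and handed in at about 44 s: movement, large lid, turntable and dolphin were placed in that order.

**Last checks:**
- **Movement:** in the wrist picture after release it stood on the well floor, about 1–1.5 mm from the base's middle.
- **Lid:** about 1 mm from centred, with yaw matching the base to within about 0.5°.
- **Turntable:** under 1 mm from the lid's middle.
- **Dolphin:** set down with about 5 N of contact and released in contact. The final pictures show it upright and centred to within 1–2 mm by eye; I did not compute its final position.
- **Bystanders:** the small lid, tuning fork and bird cage look unmoved in the final scene picture. I compared them by eye only.
- **Robot:** clear of everything, with the wrist force back near zero.

**Disagreements:**
- The cameras differed by 2–5 mm on some positions, such as the base. I relied on the wrist camera, which I used for both picking up and placing.
- Two-view heights came out 1–4 mm lower than the given ones.
- The movement met the floor with the tool about 2 mm higher than I had worked out, but its pictures looked level.
- The gripper read 53 mm on the 56 mm turntable, with no effect on the placing.

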